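# Stack the second battery cell on a separator and fold the hold-down over it

## Task

In the battery tray one cell is already lying: lay the full-size separator sheet squarely on it, then gently set the loose cell on the sheet, squarely over the lower cell and with its terminals at the same end. Then lock the stack in with the folding hold-down: swing its strap over until it lies flat across the stack, and after that fold its end flap fully down outside the upright opposite its hinge. Leave the other things on the mat alone.

Things in the scene. Friction and masses are not known exactly. Their poses are not given: they have to be found in the camera images.
- tray: Grey steel tray fixed on the mat (mat top 4 mm above the work surface): shallow pan 160 x 67 mm for one cell, rim 10 mm high, x along the cells, terminals at -x. Origin: centre of underside, z up. At x = +56 two flat uprights 20 wide (x), 62.5 high, at |y| = 40 to 43: the one at +y bears the hold-down's hinge, the one at -y a wire staple 49 up that stands 10 outward. Stack goes between.
- cell_low: Prismatic cell: aluminium box 150 (x) x 58 (y) x 26 (z) mm, 0.5 kg, lying flat; two brass terminal studs (9.6 mm thick, 7 mm long, at y = +-17 mm, half way up) on its -x end. Origin: centre of the underside, z up. This one already lies in the tray, its underside 3 mm above the tray's.
- cell_top: Prismatic cell: aluminium box 150 (x) x 58 (y) x 26 (z) mm, 0.5 kg, lying flat; two brass terminal studs (9.6 mm thick, 7 mm long, at y = +-17 mm, half way up) on its -x end. Origin: centre of the underside, z up. This one lies loose on the mat, to the robot's left or right of the tray, its terminals roughly towards the robot.
- cell_top_terminals (a point): Point midway between the stud ends of the loose cell, 82 mm from its middle along its -x.
- sheet: Separator sheet: flat brown phenolic board 160 (x) x 68 (y) x 5 mm, 85 g, 5 mm larger than a cell all round. It lies on the wood block, overhanging it on all sides. Origin: centre of the underside; z up.
- block: Pale wood block 110 (x) x 50 (y) x 20 mm, fixed on the mat, that the sheet lies on at the start. Origin: centre of the underside.
- strap (a joint): Angle (rad) of the hold-down's long link, a steel strap 20 mm wide, 3 mm thick, hinged on the +y upright about the tray's x. 0: level across the stack towards -y, underside 61 mm above the tray's, 1 mm over a finished stack; 1.57: upright; more: leaning out over +y. It starts open, leaning out a little. Stiff hinge (0.07 N m): stays where left.
- flap (a joint): Angle (rad) of the hold-down's short end link, a slotted steel flap 20 mm wide, 3 mm thick, hinged on the strap's free end. 0: in line with the strap (about so at the start); 1.57: at right angles, hanging down outside the -y upright when the strap is level, the staple 4 mm out through its slot. Stiff hinge (0.06 N m): stays where left.
- strap_hinge (a point): Middle of the strap's hinge axis: fixed at x = 56, y = 44, z = 62.3 mm in the tray's frame.
- flap_hinge (a point): Middle of the flap's hinge axis, 91 mm from strap_hinge along the strap; at x = 56, y = -47, z = 62.3 mm in the tray's frame once the strap is level.
- flap_end (a point): Free end of the flap, 40 mm from flap_hinge, edged with a 6 mm bead.
- mug: White mug, 80 mm across, 95 mm high, with screwdrivers standing up to about 200 mm; a bystander. Origin: centre of the underside.
- filter_cover: Black plastic air filter cover, 128 x 198 mm, 44 mm high; a bystander. Origin: centre of the underside.
- clutch_lever: Silver aluminium clutch lever, 185 mm long (x), about 20 mm high, lying on the mat; a bystander. Origin: near its middle, on the mat.
- spanner: Steel spanner 170 mm long (x), lying flat; a bystander.
- tape: Roll of black tape, 64 mm across, 19 mm high, lying flat; a bystander. Origin: centre of the underside.
- offcut: Small offcut of the same brown board, 42 x 68 x 5 mm, lying on the mat: too short to use; a bystander.
- grease_tin: Low round steel tin, 69 mm across, 56 mm high; a bystander. Origin: centre of the underside.
Things that resemble listed ones, but are neither listed nor needed, are in the scene too. What is shaped like the sheet but grey is not meant.

How it is judged:
By the outcome, as a careful person would: the job done as asked, in the order asked, and still so for the second after the job is handed in, with the robot touching nothing.
It also fails if it takes over 72 s, if anything falls off the work surface, if the arm or the gripper's body presses on something with over 40 N, if the wrist force passes 120 N, or if a joint passes its speed limit or range.

## Robot

A 6-joint arm with a two-finger parallel gripper is mounted at the origin on the work surface. World frame = base frame: x ahead of the robot, y to its left, z up, the work surface at z = 0. Lengths are in m, angles in degrees, forces in N, time in s.
With the tool pointing down it reaches from about 0.4 to 0.825 m from the base axis. Payload 7 kg.
Tool frame: the origin (TCP) lies midway between the tips of the shut fingers; the grasp point (between the pads) lies 19 mm behind it; z points along the fingers, y is the line along which they close (so a half turn about z gives the same grasp; the last joint's range is limited). The gripper opens to 88 mm and grips with 3 to 60 N. Pads are 19 mm wide; open, the fingers measure 130 mm over their backs; the gripper's body (78 mm by 193 mm) begins 47 mm behind the grasp point.
Start: joints at [-57.462, 20.546, 0.682, 0, -70.136, -16.507], TCP at [0.186, -0.649, 0.227] pointing down, gripper open.
Joint ranges: [-176.03, 176.03], [-82.01, 121.73], [-58.28, 71.71], [-173.87, 95.51], [-174.79, -0.11], [-173.66, 173.66]. Speed limits (degrees/s): [136.94, 136.94, 172.46, 180, 180, 180].

## Interface

Orientations are given as [roll, pitch, yaw] about the fixed x, y, z axes, in that order (R = Rz(yaw) Ry(pitch) Rx(roll)).
In Python, from plant import r gives the robot as it stands.
- The arm moves only by the tool drive_tool, never from a script. Its argument "commands" is a list of rows, each an object of numbers: "hand": the closure, from 0 (fully open) to 1 (shut); "tx", "ty", "tz": the shift along the world's x, y, z scaled (see below); "turn": the turn about the world's z scaled (see below). A call has 1 to 10 rows; each row is the pose to reach, as a shift and turn from the pose commanded when the call began; what a row does not reach only later rows make up. The controller multiplies each number of a shift by 0.6 m and each number of a turn by 90 degrees. A row lasts 1/10 s, in which the tool goes at most 50 mm and 8.59 degrees, less where a joint would pass 70% of its speed; a pose out of reach is approached as far as the arm can. A call with a number of a shift or a turn outside -1 to 1 is refused whole. A call with a gripper value outside its range is refused whole. The fingers move at their own pace and stop on an object; "grip_force" is the grip in N (left out, the last holds). Time passes only in rows, so rows that repeat a pose let the fingers close. It gives the time, the measured TCP pose, the force, the opening and the grip force at its end, in the units of the state.
- r.get_state(): the state, without advancing time (a new reading comes with each control period).
- r.capture(name): name is "side" or "top"; returns a dict with "frame" (420x560x3 uint8, red, green, blue), "fx", "fy", "cx", "cy" (pixels), "D" ([k1, k2, p1, p2, k3] as OpenCV has them; the pictures are not rectified), "world_from_camera" (4x4, takes a point from camera to world coordinates). Camera axes: x right, y down, z forward; pixel columns grow to the right and rows downward; lengths in m; the calibration is good to about 2 mm. A picture is of the moment at which its call begins. There is no depth.
- r.close_job(): hands the job in; it is judged then, once.
Trained networks look in the newest picture that a camera, given by its name, has taken for a name from the list of things; names that differ only in an ending like _2 or _b are one class to them, and where a whole thing is asked for, a point or a joint stands for the part that bears it (a point fixed in the world has none). Each returns a list of dicts, best first, with "score" (0 to 1); they miss things now and then, are a little off and sometimes report something else, mostly with a low value. They report only what shows in the picture. A call takes as long as a camera call. They do not tell look-alikes from the thing itself.
- r.trace(label, camera): "pixels" (420x560 bool, what is visible of it) and "extent" ([left, top, right, bottom] in pixels, round what is visible of it).
The state is a dict: "time_s": time; "joints": joint angles; "qd": joint speeds; "joint_torque": joint torques, N m; "tcp_pos": TCP position; "eef_rot": TCP orientation; "contact_force": force on the tool from outside, world axes, zero at the start; "moment": the same for the moment, N m; "gripper_width": finger opening in m; "gripper_force": force on a finger pad.
Only numpy, scipy, OpenCV 4.12 (cv2) and the standard library are available. Lean on these libraries where they do the work, as an engineer would, in place of code of your own. Each camera call takes 0.05 s, during which the arm holds its last target. There are 200 camera calls.

## Working session

There is one attempt and no reset: what is moved stays moved. The work goes in short steps, Python scripts to look and compute and a tool call to move; the robot and the scene stay as the last step left them, time stands still between calls to the robot, and variables do not carry over. Pictures are saved under pics/ and viewed, at most 10 in all, crops included, and the job is handed in when it is done.

Besides the shell and the picture viewer there is one more tool, called after ">>>" as name(argument=value, ...) on one line, values as JSON. drive_tool: Moves the arm, as the interface text tells. Its arguments: {"type":"object","properties":{"commands":{"type":"array"},"grip_force":{"type":"number"}},"required":["commands"]}

```bash
ls; mkdir -p pics; python3 - <<'E'
from plant import r
import cv2,numpy as np
for c in("top","side"):
    d=r.capture(c); cv2.imwrite(f"pics/{c}0.png",cv2.resize(d["frame"][:,:,::-1],(784,588),interpolation=cv2.INTER_CUBIC))
    print(c,d["fx"],d["fy"],d["cx"],d["cy"],d["D"]);print(np.round(d["world_from_camera"],4))
    for l in["tray","cell_low","cell_top","sheet","block","strap","flap","offcut"]:
        print(l,[(round(q["score"],2),[int(v) for v in q["extent"]]) for q in r.trace(l,c)[:4]])
print(r.get_state())
E
```

```text
pics
top 385.1223551130711 385.1223551130711 279.9148383948447 211.09872552275652 [-0.05184817  0.          0.          0.          0.        ]
[[-0.0062 -0.9986  0.0523  0.4094]
 [-1.      0.0059 -0.0051  0.0186]
 [ 0.0048 -0.0523 -0.9986  1.1735]
 [ 0.      0.      0.      1.    ]]
tray []
cell_low [(0.94, [281, 163, 306, 215])]
cell_top [(0.69, [156, 171, 190, 223])]
sheet [(0.89, [367, 287, 402, 336]), (0.75, [362, 184, 394, 239])]
block []
strap [(0.52, [253, 160, 275, 175]), (0.47, [188, 112, 206, 160]), (0.36, [155, 172, 188, 221])]
flap [(0.42, [251, 162, 260, 168])]
offcut [(0.72, [214, 122, 243, 140])]
side 407.35440914297635 407.35440914297635 280.2247432847592 207.72008584794747 [0.00217758 0.         0.         0.         0.        ]
[[-0.9196 -0.2486  0.3043  0.1795]
 [-0.3928  0.5662 -0.7246  0.7089]
 [ 0.0078 -0.7859 -0.6183  0.688 ]
 [ 0.      0.      0.      1.    ]]
tray [(0.94, [220, 184, 294, 238]), (0.68, [159, 299, 228, 367])]
cell_low [(0.84, [237, 198, 298, 231]), (0.63, [244, 273, 320, 308])]
cell_top [(0.94, [159, 298, 227, 363])]
sheet [(0.7, [289, 159, 34
[... 206 characters left out ...]
1, 254])]
{'time_s': 0.9, 'joints': array([-5.74607234e+01,  2.05459761e+01,  6.83384429e-01, -1.66354607e-04,
       -7.01358217e+01, -1.65066960e+01]), 'qd': array([-0.00889255,  0.08328953, -0.11824658, -0.02084878, -0.04549243,
       -0.11165976]), 'joint_torque': array([-9.01154835e-04, -5.82352281e+01,  2.93301791e+01,  7.00242788e+00,
        1.25284569e-02, -1.66931403e-05]), 'tcp_pos': array([ 0.18640608, -0.64874155,  0.22657591]), 'eef_rot': array([-1.79998523e+02,  6.00822680e-04, -1.63967476e+02]), 'contact_force': array([-0.00790367,  0.37345596,  0.23068545]), 'moment': array([-0.00239401, -0.00502664, -0.03281625]), 'gripper_force': 0.0, 'gripper_width': 0.08782814387028519}
```

View pics/top0.png

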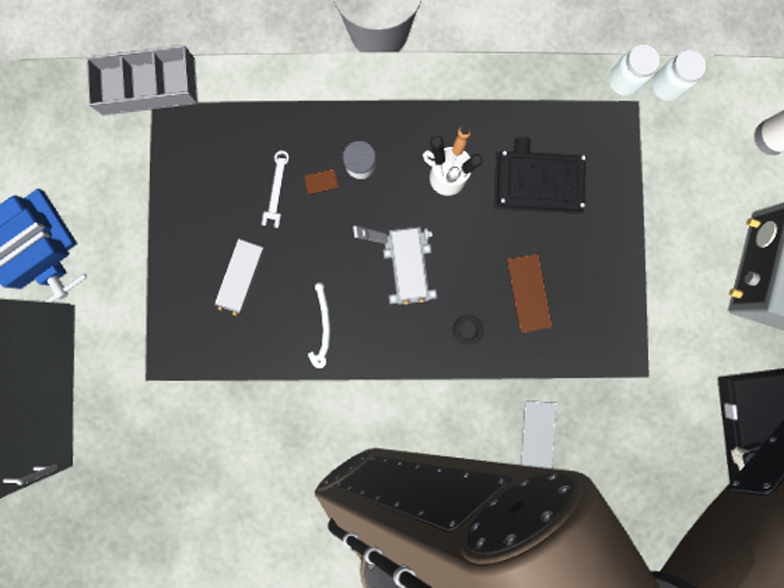

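View pics/side0.png

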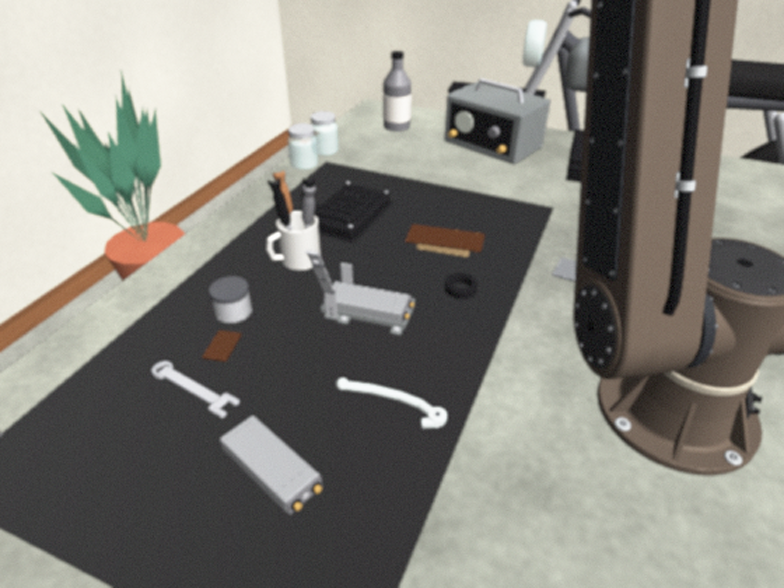

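The top view shows three sheet-like things, in display pixels: a brown board at (530,293), a grey board at (540,435) and a small brown offcut at (321,181). The brown full-size board at (530,293) is the sheet, because it lies on a wood block (visible in the side view at (443,250)) and the grey one is excluded. The low cell and tray are at (409,265), with terminals towards the robot and the strap leaning left to (357,231). The loose cell is at (240,276), with its terminals near (228,312).

```bash
cat > h.py <<'E'
from plant import r
import cv2,numpy as np
from scipy.optimize import minimize
def proj(d,P):
    M=np.linalg.inv(d["world_from_camera"]); K=np.array([[d["fx"],0,d["cx"]],[0,d["fy"],d["cy"]],[0,0,1]])
    return cv2.projectPoints(np.asarray(P,float).reshape(-1,3),cv2.Rodrigues(M[:3,:3])[0],M[:3,3],K,np.array(d["D"]))[0][:,0]
def loc(p,L):  # pose x,y,yaw(deg),z ; local pts -> world
    c,s=np.cos(np.radians(p[2])),np.sin(np.radians(p[2])); L=np.asarray(L,float).reshape(-1,3)
    return np.c_[p[0]+c*L[:,0]-s*L[:,1],p[1]+s*L[:,0]+c*L[:,1],p[3]+L[:,2]]
def box(x0,x1,y0,y1,z0,z1): return [(x,y,z) for x in(x0,x1) for y in(y0,y1) for z in(z0,z1)]
CELL=[box(-.075,.075,-.029,.029,0,.026)]+[box(-.082,-.075,s*.017-.0048,s*.017+.0048,.0082,.0178) for s in(1,-1)]
SHEET=[box(-.08,.08,-.034,.034,0,.005)]
S=8
def render(d,boxes,p,shape):
    im=np.zeros((shape[0]*S//1,shape[1]*S),np.uint8)
    for b in boxes:
        q=(proj(d,loc(p,b))+.5)*S-.5
        cv2.fillConvexPoly(im,cv2.convexHull(np.round(q).astype(np.int32)),1)
    return im
def fit(views,boxes,z,p0):
    # views: list of (capture dict, mask)
    w=[]
    for d,m in views:
        ys,xs=np.where(m); x0,x1,y0,y1=xs.min()-12,xs.max()+12,ys.min()-12,ys.max()+12
        dd=dict(d); dd["cx"]=d["cx"]-x0; dd["cy"]=d["cy"]-y0
        w.append((dd,cv2.resize(m[y0:y1,x0:x1].astype(np.uint8),None,fx=S,fy=S,interpolation=cv2.INTER_NEAREST),(y1-y0,x1-x0)))
    def cost(v):
        return sum(np.mean(render(d,boxes,(v[0],v[1],v[2]*1000,z),sh)!=m)/m.mean() for d,m,sh in w)
    v=np.array([p0[0],p0[1],p0[2]/1000])
    for k in(.015,.005):
        o=minimize(cost,v,method="Nelder-Mead",options=dict(initial_simplex=[v,v+[k,0,0],v+[0,k,0],v+[0,0,k/2]],xatol=1e-5,fatol=1e-5)); v=o.x
    return np.array([v[0],v[1],v[2]*1000]),o.fun
def ray(d,uv,z):
    K=np.array([[d["fx"],0,d["cx"]],[0,d["fy"],d["cy"]],[0,0,1]])
    n=cv2.undistortPoints(np.array([[uv]],float),K,np.array(d["D"]))[0,0]
    W=d["world_from_camera"]; v=W[:3,:3]@[n[0],n[1],1]; o=W[:3,3]
    return o+v*(z-o[2])/v[2]
def pick(label,cam,uv):
    for q in r.trace(label,cam):
        m=q["pixels"]; ys,xs=np.where(m)
        if len(xs) and np.hypot(xs.mean()-uv[0],ys.mean()-uv[1])<25: return m
E
python3 - <<'E'
from h import *
T=r.capture("top");Sd=r.capture("side")
for l,b,z,ut,us,yaw in[("cell_low",CELL,.007,(293,189),(267,214),4),("cell_top",CELL,.004,(172,197),(193,331),-13),("sheet",SHEET,.024,(378,210),(316,168),8)]:
    mt,ms=pick(l,"top",ut),pick(l,"side",us)
    p0=[*ray(T,ut,z)[:2],yaw]; print(l,p0[:2])
    for n,v in(("top",[(T,mt)]),("side",[(Sd,ms)]),("both",[(T,mt),(Sd,ms)])):
        if any(m is None for _,m in v): print(n,"none");continue
        p,f=fit(v,b,z,p0);print(n,np.round(p,4),round(f,3))
    if l=="cell_low":
        lp=p
        for th in np.arange(1.5,2.6,.1):
            P=loc((*lp,.004),[.056,.044-.131*np.cos(th),.0623+.131*np.sin(th)]); print(round(th,1),proj(T,P)[0].round(),proj(Sd,P)[0].round(),P.round(3))
for l in("mug","grease_tin","tape","clutch_lever","filter_cover"):
    q=r.trace(l,"top")[:1]
    if q: e=q[0]["extent"]; print(l,[ray(T,u,.004)[:2].round(3) for u in((e[0],e[3]),(e[2],e[1]))])
a=T["frame"][150:250,240:410,::-1]; b=Sd["frame"][150:250,200:370,::-1]
cv2.imwrite("pics/crop0.png",cv2.resize(np.vstack([a,b])[:,:],None,fx=3,fy=3,interpolation=cv2.INTER_CUBIC)[:600])
E
```

```text
cell_low [np.float64(0.5376286921405283), np.float64(-0.027646654502782475)]
top [ 0.5357 -0.0223  6.287 ] 0.059
side [ 0.5362 -0.0282  6.4526] 0.228
both [ 0.5357 -0.0235  6.5222] 0.323
1.5 [278. 162.] [233. 161.] [[0.587 0.017 0.197]]
1.6 [273. 162.] [231. 164.] [[0.586 0.03  0.197]]
1.7 [268. 163.] [229. 167.] [[0.584 0.043 0.196]]
1.8 [263. 164.] [227. 171.] [[0.583 0.056 0.194]]
1.9 [258. 164.] [225. 175.] [[0.581 0.069 0.19 ]]
2.0 [254. 165.] [223. 180.] [[0.58  0.081 0.185]]
2.1 [249. 166.] [221. 185.] [[0.579 0.092 0.179]]
2.2 [245. 167.] [219. 191.] [[0.578 0.103 0.172]]
2.3 [242. 168.] [217. 196.] [[0.576 0.113 0.164]]
2.4 [239. 169.] [216. 202.] [[0.575 0.123 0.155]]
2.5 [236. 170.] [215. 208.] [[0.574 0.131 0.145]]
cell_top [np.float64(0.5157636941864201), np.float64(0.34203323083928483)]
top [  0.5145   0.3407 -19.9532] 0.061
side [  0.5157   0.3389 -19.5068] 0.039
both [  0.5149   0.3399 -19.4564] 0.112
sheet [np.float64(0.47118578957273916), np.float64(-0.28190769453028813)]
top [ 0.4733 -0.28    9.6576] 0.047
side [ 0.4748 -0.2816  8.5008] 0.066
both [ 0.4737 -0.2802  9.5561] 0.123
mug [array([ 0.697, -0.064]), array([ 0.839, -0.182])]
grease_tin [array([0.724, 0.111]), array([0.808, 0.043])]
tape [array([ 0.356, -0.125]), array([ 0.433, -0.186])]
clutch_lever [array([0.312, 0.184]), array([0.501, 0.14 ])]
filter_cover [array([ 0.654, -0.211]), array([ 0.831, -0.411])]
```

View pics/crop0.png

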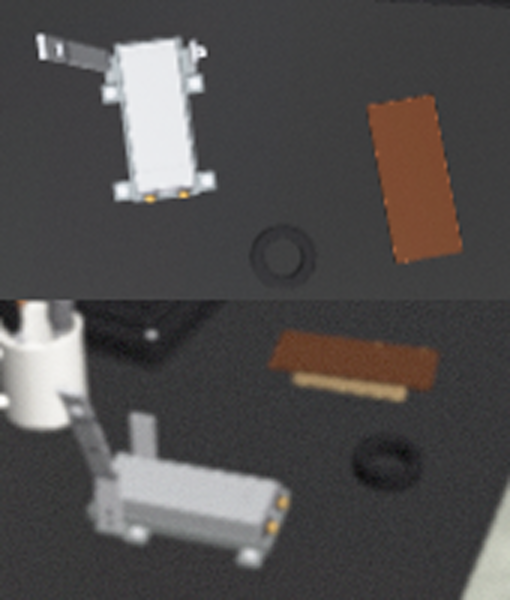

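The crop confirms it: the brown full-size board at crop pixel (415,180) lies on the pale wood block. The strap leans out at about 2.0 rad. I'll move to the sheet next.

>>> drive_tool(commands=[{"hand":0,"tx":0.4785,"ty":0.6145,"tz":0,"turn":-0.0722},{"hand":0,"tx":0.4785,"ty":0.6145,"tz":0,"turn":-0.0722},{"hand":0,"tx":0.4785,"ty":0.6145,"tz":0,"turn":-0.0722},{"hand":0,"tx":0.4785,"ty":0.6145,"tz":0,"turn":-0.0722},{"hand":0,"tx":0.4785,"ty":0.6145,"tz":0,"turn":-0.0722},{"hand":0,"tx":0.4785,"ty":0.6145,"tz":0,"turn":-0.0722},{"hand":0,"tx":0.4785,"ty":0.6145,"tz":0,"turn":-0.0722},{"hand":0,"tx":0.4785,"ty":0.6145,"tz":0,"turn":-0.0722},{"hand":0,"tx":0.4785,"ty":0.6145,"tz":0,"turn":-0.0722},{"hand":0,"tx":0.4785,"ty":0.6145,"tz":0,"turn":-0.0722}], grip_force=15)

```text
time_s: 2.55
tcp_pos: [0.4758, -0.277, 0.2269]
eef_rot: [-180.0, 0.1, -170.3]
contact_force: [-0.5, -0.1, -0.2]
gripper_width: 0.0879
gripper_force: 0.0
```

>>> drive_tool(commands=[{"hand":0,"tz":-0.08},{"hand":0,"tz":-0.16},{"hand":0,"tz":-0.22},{"hand":0,"tz":-0.26},{"hand":0,"tz":-0.26},{"hand":0,"tz":-0.26}])

```text
invalid input
```

>>> drive_tool(commands=[{"hand":0,"tx":0,"ty":0,"tz":-0.08,"turn":0},{"hand":0,"tx":0,"ty":0,"tz":-0.16,"turn":0},{"hand":0,"tx":0,"ty":0,"tz":-0.22,"turn":0},{"hand":0,"tx":0,"ty":0,"tz":-0.26,"turn":0},{"hand":0,"tx":0,"ty":0,"tz":-0.26,"turn":0},{"hand":0,"tx":0,"ty":0,"tz":-0.26,"turn":0}])

```text
time_s: 3.15
tcp_pos: [0.4737, -0.2804, 0.0711]
eef_rot: [-180.0, -0.0, -170.5]
contact_force: [0.5, -0.4, 1.4]
gripper_width: 0.0877
gripper_force: 0.0
```

>>> drive_tool(commands=[{"hand":0,"tx":0,"ty":0,"tz":-0.04,"turn":0},{"hand":0,"tx":0,"ty":0,"tz":-0.08,"turn":0},{"hand":0,"tx":0,"ty":0,"tz":-0.0967,"turn":0},{"hand":0,"tx":0,"ty":0,"tz":-0.0967,"turn":0},{"hand":0.4,"tx":0,"ty":0,"tz":-0.0967,"turn":0},{"hand":0.4,"tx":0,"ty":0,"tz":-0.0967,"turn":0},{"hand":0.4,"tx":0,"ty":0,"tz":-0.0967,"turn":0},{"hand":0.4,"tx":0,"ty":0,"tz":-0.0967,"turn":0},{"hand":0.4,"tx":0,"ty":0,"tz":-0.0967,"turn":0},{"hand":0.4,"tx":0,"ty":0,"tz":-0.0967,"turn":0}], grip_force=15)

```text
time_s: 4.15
tcp_pos: [0.4744, -0.2803, 0.0137]
eef_rot: [-179.9, 0.1, -170.4]
contact_force: [-1.6, 0.3, 7.2]
gripper_width: 0.0675
gripper_force: 15.0
```

```bash
python3 - <<'E'
from plant import r
s=r.get_state();print(s["tcp_pos"],s["eef_rot"],s["gripper_width"],s["gripper_force"],s["contact_force"])
E
```

```text
[ 0.47438107 -0.28031732  0.01367444] [-1.79942674e+02  9.75341421e-02 -1.70439230e+02] 0.06752743086135157 15.0006964802742 [-1.63800842  0.32506152  7.17748948]
```

>>> drive_tool(commands=[{"hand":0.4,"tx":0,"ty":0,"tz":0.04,"turn":0},{"hand":0.4,"tx":0,"ty":0,"tz":0.1,"turn":0},{"hand":0.4,"tx":0,"ty":0,"tz":0.17,"turn":0},{"hand":0.4,"tx":0,"ty":0,"tz":0.24,"turn":-0.036},{"hand":0.4,"tx":0,"ty":0,"tz":0.24,"turn":-0.036},{"hand":0.4,"tx":0,"ty":0,"tz":0.24,"turn":-0.036}])

```text
time_s: 4.75
tcp_pos: [0.4739, -0.2799, 0.1577]
eef_rot: [-180.0, 0.2, -173.7]
contact_force: [-0.8, 0.7, -0.8]
gripper_width: 0.0677
gripper_force: 15.0
```

>>> drive_tool(commands=[{"hand":0.4,"tx":0.1035,"ty":0.05,"tz":0,"turn":0},{"hand":0.4,"tx":0.1035,"ty":0.12,"tz":0,"turn":0},{"hand":0.4,"tx":0.1035,"ty":0.19,"tz":0,"turn":0},{"hand":0.4,"tx":0.1035,"ty":0.26,"tz":0,"turn":0},{"hand":0.4,"tx":0.1035,"ty":0.33,"tz":0,"turn":0},{"hand":0.4,"tx":0.1035,"ty":0.39,"tz":0,"turn":0},{"hand":0.4,"tx":0.1035,"ty":0.4292,"tz":0,"turn":0},{"hand":0.4,"tx":0.1035,"ty":0.4292,"tz":0,"turn":0},{"hand":0.4,"tx":0.1035,"ty":0.4292,"tz":0,"turn":0}])

```text
time_s: 5.65
tcp_pos: [0.5347, -0.0222, 0.1552]
eef_rot: [-180.0, -0.1, -173.6]
contact_force: [-0.2, -0.4, -0.3]
gripper_width: 0.0679
gripper_force: 15.0
```

```bash
python3 - <<'E'
from h import *
s=r.get_state();print(s["tcp_pos"],s["eef_rot"],s["gripper_width"],s["gripper_force"],s["contact_force"])
T=r.capture("top");D=r.capture("side")
a=T["frame"][110:260,200:350,::-1]; b=D["frame"][100:250,180:330,::-1]
cv2.imwrite("pics/hold.png",cv2.resize(np.hstack([a,b]),(800,400),interpolation=cv2.INTER_CUBIC))
# predicted sheet corners in hand
t=s["tcp_pos"]; p=(t[0],t[1],s["eef_rot"][2]+180,t[2]+.0125)
for c in box(-.08,.08,-.034,.034,0,0)[::2]: print(c,proj(T,loc(p,c))[0].round(1),proj(D,loc(p,c))[0].round(1))
E
```

```text
[ 0.53470189 -0.02216912  0.15518828] [-1.79985473e+02 -1.47504346e-01 -1.73612584e+02] 0.06787504613162122 14.999893605709076 [-0.20716302 -0.39709788 -0.27485575]
(-0.08, -0.034, 0) [309.8 212.1] [298.3 166.1]
(-0.08, 0.034, 0) [284.  215.2] [290.6 181.7]
(0.08, -0.034, 0) [302.4 152. ] [235.4 155.7]
(0.08, 0.034, 0) [276.9 155. ] [224.6 170. ]
```

View pics/hold.png

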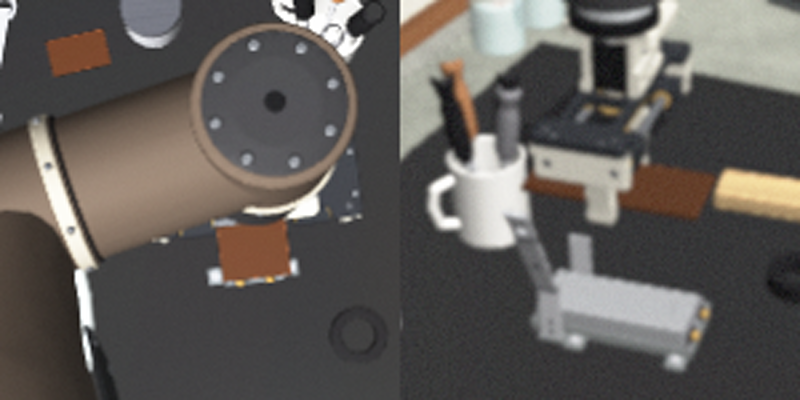

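>>> drive_tool(commands=[{"hand":0.4,"tx":0,"ty":0,"tz":-0.05,"turn":0},{"hand":0.4,"tx":0,"ty":0,"tz":-0.1,"turn":0},{"hand":0.4,"tx":0,"ty":0,"tz":-0.14,"turn":0},{"hand":0.4,"tx":0,"ty":0,"tz":-0.17,"turn":0},{"hand":0.4,"tx":0,"ty":0,"tz":-0.19,"turn":0},{"hand":0.4,"tx":0,"ty":0,"tz":-0.2,"turn":0},{"hand":0.4,"tx":0,"ty":0,"tz":-0.21,"turn":0},{"hand":0.4,"tx":0,"ty":0,"tz":-0.21,"turn":0},{"hand":0.4,"tx":0,"ty":0,"tz":-0.21,"turn":0}])

```text
time_s: 6.65
tcp_pos: [0.536, -0.0225, 0.0311]
eef_rot: [180.0, 0.1, -173.7]
contact_force: [0.4, -0.3, 0.7]
gripper_width: 0.068
gripper_force: 15.0
```

>>> drive_tool(commands=[{"hand":0.4,"tx":0,"ty":0,"tz":-0.004,"turn":0},{"hand":0.4,"tx":0,"ty":0,"tz":-0.008,"turn":0},{"hand":0.4,"tx":0,"ty":0,"tz":-0.01,"turn":0},{"hand":0.4,"tx":0,"ty":0,"tz":-0.01,"turn":0},{"hand":0.4,"tx":0,"ty":0,"tz":-0.01,"turn":0}])

```text
time_s: 7.15
tcp_pos: [0.5356, -0.0225, 0.0245]
eef_rot: [-180.0, 0.0, -173.7]
contact_force: [-0.2, 0.1, -0.1]
gripper_width: 0.0677
gripper_force: 15.0
```

```bash
python3 - <<'E'
from h import *
s=r.get_state();print(s["tcp_pos"],s["eef_rot"],s["gripper_width"],s["gripper_force"],s["contact_force"])
T=r.capture("top");D=r.capture("side")
a=T["frame"][110:260,200:350,::-1]; b=D["frame"][100:250,180:330,::-1]
cv2.imwrite("pics/low1.png",cv2.resize(np.hstack([a,b]),(800,400),interpolation=cv2.INTER_CUBIC))
E
```

```text
[ 0.53560861 -0.02248745  0.02454491] [-1.79998715e+02  3.48706162e-04 -1.73702440e+02] 0.06768065792945346 14.999947249889374 [-0.20343054  0.11618589 -0.07492283]
```

View pics/low1.png

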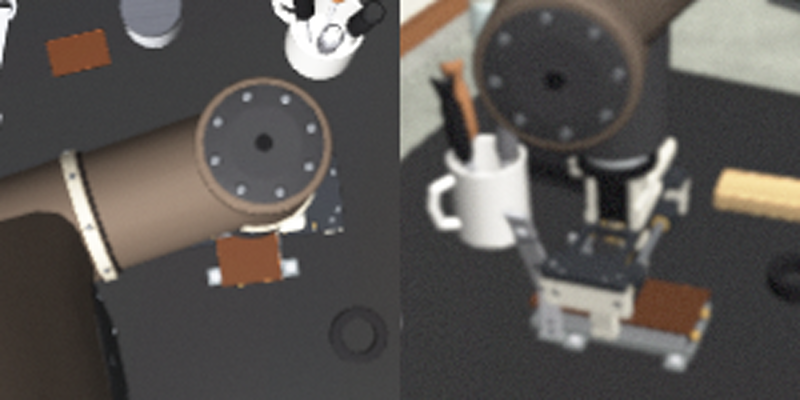

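The view shows the sheet level just over the low cell, seated between the uprights, with its front edge at (250,283) in the top crop. I'll lower it to contact and release.

>>> drive_tool(commands=[{"hand":0.4,"tx":0,"ty":0,"tz":-0.002,"turn":0},{"hand":0.4,"tx":0,"ty":0,"tz":-0.003,"turn":0},{"hand":0.4,"tx":0,"ty":0,"tz":-0.003,"turn":0},{"hand":0.15,"tx":0,"ty":0,"tz":-0.003,"turn":0},{"hand":0.15,"tx":0,"ty":0,"tz":-0.003,"turn":0},{"hand":0.1,"tx":0,"ty":0,"tz":-0.003,"turn":0}])

```text
time_s: 7.85
tcp_pos: [0.5356, -0.0225, 0.0228]
eef_rot: [-180.0, 0.0, -173.7]
contact_force: [0.1, 0.1, -0.3]
gripper_width: 0.077
gripper_force: 0.0
```

>>> drive_tool(commands=[{"hand":0.05,"tx":0,"ty":0,"tz":0.02,"turn":0},{"hand":0.05,"tx":0,"ty":0,"tz":0.06,"turn":0},{"hand":0,"tx":0,"ty":0,"tz":0.12,"turn":0},{"hand":0,"tx":0,"ty":0,"tz":0.19,"turn":0},{"hand":0,"tx":0,"ty":0,"tz":0.26,"turn":0},{"hand":0,"tx":0,"ty":0,"tz":0.33,"turn":0},{"hand":0,"tx":0,"ty":0,"tz":0.36,"turn":0},{"hand":0,"tx":0,"ty":0,"tz":0.36,"turn":0}])

```text
time_s: 8.65
tcp_pos: [0.5371, -0.0224, 0.2433]
eef_rot: [180.0, 0.4, -173.7]
contact_force: [-0.0, 0.1, 0.5]
gripper_width: 0.0879
gripper_force: 0.0
```

>>> drive_tool(commands=[{"hand":0,"tx":-0.0345,"ty":0.08,"tz":0,"turn":-0.05},{"hand":0,"tx":-0.0345,"ty":0.16,"tz":0,"turn":-0.1},{"hand":0,"tx":-0.0345,"ty":0.24,"tz":0,"turn":-0.17},{"hand":0,"tx":-0.0345,"ty":0.32,"tz":0,"turn":-0.24},{"hand":0,"tx":-0.0345,"ty":0.4,"tz":0,"turn":-0.29},{"hand":0,"tx":-0.0345,"ty":0.48,"tz":0,"turn":-0.29},{"hand":0,"tx":-0.0345,"ty":0.56,"tz":0,"turn":-0.29},{"hand":0,"tx":-0.0345,"ty":0.6042,"tz":0,"turn":-0.29},{"hand":0,"tx":-0.0345,"ty":0.6042,"tz":0,"turn":-0.29},{"hand":0,"tx":-0.0345,"ty":0.6042,"tz":0,"turn":-0.29}], grip_force=40)

```text
time_s: 9.65
tcp_pos: [0.5142, 0.3401, 0.2379]
eef_rot: [-179.9, -0.0, 160.3]
contact_force: [0.1, 0.2, 0.0]
gripper_width: 0.0879
gripper_force: 0.0
```

```bash
python3 - <<'E'
from h import *
s=r.get_state();print(s["tcp_pos"],s["eef_rot"])
T=r.capture("top");D=r.capture("side")
mt=pick("sheet","top",(293,189)); print(mt is not None)
if mt is not None: print("top",fit([(T,mt)],SHEET,.033,(.5357,-.0225,6.3)))
ms=pick("sheet","side",(267,205)); 
if ms is not None: print("side",fit([(D,ms)],SHEET,.033,(.5357,-.0225,6.3)))
# colour mask (brown)
for n,d in(("top",T),("side",D)):
    f=d["frame"].astype(int); m=(f[:,:,0]-f[:,:,2]>30)&(f[:,:,0]>60)
    k=np.zeros_like(m); x,y=(293,189) if n=="top" else (267,205); k[y-45:y+45,x-45:x+45]=1
    q,l,st,c=cv2.connectedComponentsWithStats((m&k).astype(np.uint8)); i=1+np.argmax(st[1:,4]); print(st[i])
    print(n,"col",fit([(d,l==i)],SHEET,.033,(.5357,-.0225,6.3)))
a=T["frame"][130:250,230:350,::-1]; b=D["frame"][150:270,200:320,::-1]
cv2.imwrite("pics/sheet1.png",cv2.resize(np.hstack([a,b]),(800,400),interpolation=cv2.INTER_CUBIC))
E
```

```text
[0.51419957 0.34013624 0.23786505] [-1.79897545e+02 -4.67369569e-02  1.60260530e+02]
True
top (array([ 0.53353321, -0.01891588,  6.17349   ]), np.float64(0.03456092094539527))
side (array([ 0.53430385, -0.02272118,  4.09163826]), np.float64(0.12908543577981652))
[ 277  161   29   57 1241]
top col (array([ 0.5347514 , -0.01999178,  6.14348079]), np.float64(0.040680398871877514))
[237 199  59  29 996]
side col (array([ 0.52995524, -0.02386757,  5.81446544]), np.float64(0.17971887550200802))
```

View pics/sheet1.png

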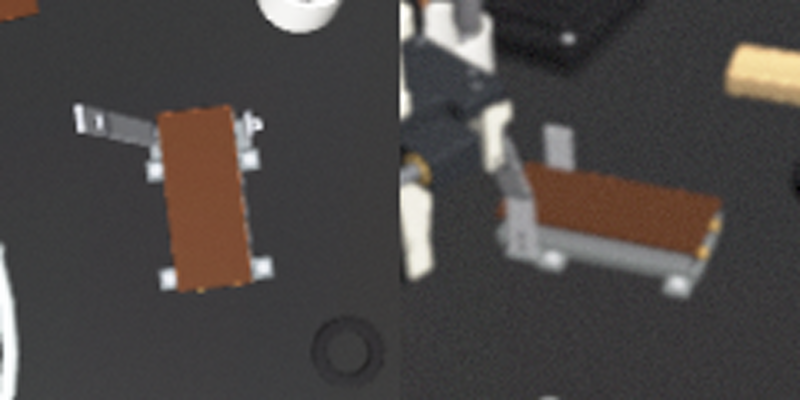

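The sheet lies square on the low cell, but a tray edge shows at its right (245,200), so it may sit a few mm to the left. I'll compare edge profiles with the first crop.

```bash
python3 - <<'E'
from h import *
T=r.capture("top"); np.save("T1.npy",T["frame"])
c=cv2.imread("pics/crop0.png")[:300]; c=cv2.resize(c,(170,100),interpolation=cv2.INTER_AREA)[:,:,::-1]  # native offset 240,150
n=T["frame"][150:250,240:410]
tray=(.5357,-.0225,6.3,.033)
for xl in(-.06,-.03,0,.025):
  for nm,im,z in(("cell",c,.033),("sheet",n,.038)):
    ys=np.arange(-.048,.0481,.003); P=loc((*tray[:3],z),[(xl,y,0) for y in ys]); q=(proj(T,P)-[240,150]).astype(np.float32)
    v=cv2.remap(im,q[None,:,0].copy(),q[None,:,1].copy(),cv2.INTER_LINEAR)[0].astype(int)
    print(xl,nm,list(v[:,0]),"B",list(v[::1,2]) if nm=="sheet" else "")
E
```

```text
-0.06 cell [np.int64(130), np.int64(144), np.int64(141), np.int64(143), np.int64(146), np.int64(150), np.int64(193), np.int64(233), np.int64(234), np.int64(232), np.int64(233), np.int64(233), np.int64(234), np.int64(234), np.int64(234), np.int64(234), np.int64(234), np.int64(233), np.int64(234), np.int64(234), np.int64(234), np.int64(234), np.int64(234), np.int64(235), np.int64(233), np.int64(215), np.int64(180), np.int64(156), np.int64(137), np.int64(145), np.int64(145), np.int64(133), np.int64(113)] B 
-0.06 sheet [np.int64(115), np.int64(132), np.int64(128), np.int64(127), np.int64(137), np.int64(148), np.int64(142), np.int64(127), np.int64(125), np.int64(125), np.int64(126), np.int64(125), np.int64(124), np.int64(124), np.int64(127), np.int64(126), np.int64(125), np.int64(126), np.int64(124), np.int64(126), np.int64(125), np.int64(126), np.int64(126), np.int64(124), np.int64(125), np.int64(126), np.int64(126), np.int64(127), np.int64(128), np.int64(133), np.int64(133), np.int64(121), np.int64(101)] B [np.int64(123), np.int64(141), np.int64(137), np.int64(135), np.int64(146), np.i
[... 4103 characters left out ...]
np.int64(123), np.int64(124), np.int64(124), np.int64(123), np.int64(124), np.int64(124), np.int64(125), np.int64(124), np.int64(124), np.int64(129), np.int64(154), np.int64(194), np.int64(220), np.int64(216), np.int64(175)] B [np.int64(165), np.int64(219), np.int64(229), np.int64(222), np.int64(197), np.int64(154), np.int64(93), np.int64(51), np.int64(51), np.int64(52), np.int64(51), np.int64(50), np.int64(51), np.int64(51), np.int64(51), np.int64(51), np.int64(52), np.int64(51), np.int64(50), np.int64(51), np.int64(50), np.int64(50), np.int64(51), np.int64(51), np.int64(50), np.int64(51), np.int64(51), np.int64(64), np.int64(122), np.int64(195), np.int64(229), np.int64(225), np.int64(186)]
```

```bash
python3 - <<'E'
from h import *
T=r.capture("top"); np.save("T1.npy",T["frame"])
c=cv2.imread("pics/crop0.png")[:300]; c=cv2.resize(c,(170,100),interpolation=cv2.INTER_AREA)[:,:,::-1]
n=T["frame"][150:250,240:410]
for yl in(-.01,0,.007):
  for nm,im,z in(("cell",c,.033),("sheet",n,.038)):
    for e in(-1,1):
      xs=e*np.arange(.066,.0961,.003); P=loc((.5357,-.0225,6.3,z),[(x,yl,0) for x in xs]); q=(proj(T,P)-[240,150]).astype(np.float32)
      v=cv2.remap(im,q[None,:,0].copy(),q[None,:,1].copy(),cv2.INTER_LINEAR)[0].astype(int)
      print(yl,nm,e,v[:,0].tolist(),v[:,2].tolist())
E
```

```text
-0.01 cell -1 [231, 217, 190, 167, 152, 121, 71, 65, 66, 66, 65] [235, 222, 197, 175, 160, 123, 70, 67, 67, 67, 67]
-0.01 cell 1 [231, 231, 219, 178, 119, 78, 64, 64, 65, 65, 64] [235, 235, 224, 185, 126, 82, 66, 66, 66, 66, 67]
-0.01 sheet -1 [125, 124, 125, 125, 119, 93, 62, 61, 60, 61, 61] [52, 52, 52, 53, 53, 55, 60, 61, 61, 61, 61]
-0.01 sheet 1 [123, 123, 122, 122, 94, 63, 59, 61, 61, 59, 59] [50, 51, 49, 49, 48, 53, 59, 62, 62, 60, 60]
0 cell -1 [236, 229, 207, 195, 168, 112, 74, 66, 66, 67, 66] [240, 234, 213, 204, 178, 118, 76, 67, 67, 68, 67]
0 cell 1 [230, 233, 229, 175, 94, 65, 63, 65, 64, 64, 63] [235, 237, 233, 182, 99, 66, 65, 66, 66, 66, 66]
0 sheet -1 [125, 125, 126, 126, 117, 90, 67, 60, 61, 62, 61] [52, 53, 53, 53, 52, 55, 60, 60, 61, 62, 61]
0 sheet 1 [121, 121, 122, 128, 121, 83, 61, 60, 59, 58, 58] [49, 48, 49, 52, 58, 61, 61, 60, 60, 60, 59]
0.007 cell -1 [234, 217, 171, 152, 139, 111, 68, 65, 66, 66, 67] [238, 222, 177, 158, 143, 112, 70, 66, 67, 68, 68]
0.007 cell 1 [231, 231, 228, 181, 104, 70, 63, 65, 63, 62, 62] [235, 236, 233, 188, 109, 71, 65, 66, 65, 65, 65]
0.007 sheet -1 [126, 127, 125, 125, 121, 95, 63, 60, 62, 60, 61] [53, 54, 53, 52, 54, 57, 61, 61, 63, 60, 63]
0.007 sheet 1 [124, 122, 122, 121, 110, 77, 60, 60, 59, 60, 59] [51, 49, 49, 50, 55, 59, 61, 61, 60, 62, 61]
```

The sheet sits about 3 mm towards +y and 2 mm towards -x of the low cell. I'll regrip it centred over the cell and nudge it +2 mm in x.

>>> drive_tool(commands=[{"hand":0,"tx":0.0351,"ty":-0.08,"tz":0,"turn":0.05},{"hand":0,"tx":0.0351,"ty":-0.16,"tz":0,"turn":0.12},{"hand":0,"tx":0.0351,"ty":-0.24,"tz":0,"turn":0.2},{"hand":0,"tx":0.0351,"ty":-0.32,"tz":0,"turn":0.29},{"hand":0,"tx":0.0351,"ty":-0.4,"tz":0,"turn":0.29},{"hand":0,"tx":0.0351,"ty":-0.48,"tz":0,"turn":0.29},{"hand":0,"tx":0.0351,"ty":-0.56,"tz":0,"turn":0.29},{"hand":0,"tx":0.0351,"ty":-0.6095,"tz":0,"turn":0.29},{"hand":0,"tx":0.0351,"ty":-0.6095,"tz":0,"turn":0.29},{"hand":0,"tx":0.0351,"ty":-0.6095,"tz":0,"turn":0.29}], grip_force=5)

```text
time_s: 10.95
tcp_pos: [0.5357, -0.0268, 0.239]
eef_rot: [180.0, 0.0, -173.9]
contact_force: [1.1, -0.3, 0.7]
gripper_width: 0.0875
gripper_force: 0.0
```

>>> drive_tool(commands=[{"hand":0,"tx":0,"ty":0,"tz":-0.08,"turn":0},{"hand":0,"tx":0,"ty":0,"tz":-0.16,"turn":0},{"hand":0,"tx":0,"ty":0,"tz":-0.23,"turn":0},{"hand":0,"tx":0,"ty":0,"tz":-0.29,"turn":0},{"hand":0,"tx":0,"ty":0,"tz":-0.33,"turn":0},{"hand":0,"tx":0,"ty":0,"tz":-0.3593,"turn":0},{"hand":0,"tx":0,"ty":0,"tz":-0.3593,"turn":0},{"hand":0,"tx":0,"ty":0,"tz":-0.3593,"turn":0}])

```text
time_s: 11.75
tcp_pos: [0.5362, -0.025, 0.0235]
eef_rot: [-180.0, -0.0, -173.6]
contact_force: [0.9, 1.5, -0.2]
gripper_width: 0.0881
gripper_force: 0.0
```

>>> drive_tool(commands=[{"hand":0.15,"tx":0,"ty":0,"tz":0,"turn":0},{"hand":0.2,"tx":0,"ty":0,"tz":0,"turn":0},{"hand":0.3,"tx":0,"ty":0,"tz":0,"turn":0},{"hand":0.3,"tx":0,"ty":0,"tz":0,"turn":0},{"hand":0.3,"tx":0,"ty":0,"tz":0,"turn":0},{"hand":0.3,"tx":0,"ty":0,"tz":0,"turn":0}])

```text
time_s: 12.35
tcp_pos: [0.5366, -0.0254, 0.0241]
eef_rot: [180.0, 0.1, -173.7]
contact_force: [-1.3, 2.4, 6.9]
gripper_width: 0.0678
gripper_force: 5.0
```

>>> drive_tool(commands=[{"hand":0.3,"tx":0.002,"ty":0,"tz":0,"turn":0},{"hand":0.3,"tx":0.0033,"ty":0.0003,"tz":0,"turn":0},{"hand":0.3,"tx":0.0033,"ty":0.0003,"tz":0,"turn":0},{"hand":0.3,"tx":0.0033,"ty":0.0003,"tz":0,"turn":0},{"hand":0.15,"tx":0.0033,"ty":0.0003,"tz":0,"turn":0},{"hand":0.1,"tx":0.0033,"ty":0.0003,"tz":0,"turn":0},{"hand":0.1,"tx":0.0033,"ty":0.0003,"tz":0,"turn":0}])

```text
time_s: 13.05
tcp_pos: [0.538, -0.0256, 0.0231]
eef_rot: [-180.0, 0.0, -173.7]
contact_force: [-0.2, 1.1, -0.2]
gripper_width: 0.0782
gripper_force: 0.0
```

>>> drive_tool(commands=[{"hand":0.05,"tx":0,"ty":0,"tz":0.02,"turn":0},{"hand":0.05,"tx":0,"ty":0,"tz":0.06,"turn":0},{"hand":0,"tx":0,"ty":0,"tz":0.12,"turn":0},{"hand":0,"tx":0,"ty":0,"tz":0.19,"turn":0},{"hand":0,"tx":0,"ty":0,"tz":0.26,"turn":0},{"hand":0,"tx":0,"ty":0,"tz":0.33,"turn":0},{"hand":0,"tx":0,"ty":0,"tz":0.36,"turn":0},{"hand":0,"tx":0,"ty":0,"tz":0.36,"turn":0}])

```text
time_s: 13.85
tcp_pos: [0.5395, -0.0254, 0.2437]
eef_rot: [180.0, 0.4, -173.7]
contact_force: [-1.2, -0.2, 0.7]
gripper_width: 0.0877
gripper_force: 0.0
```

>>> drive_tool(commands=[{"hand":0,"tx":-0.0384,"ty":0.08,"tz":0,"turn":-0.05},{"hand":0,"tx":-0.0384,"ty":0.16,"tz":0,"turn":-0.1},{"hand":0,"tx":-0.0384,"ty":0.24,"tz":0,"turn":-0.17},{"hand":0,"tx":-0.0384,"ty":0.32,"tz":0,"turn":-0.24},{"hand":0,"tx":-0.0384,"ty":0.4,"tz":0,"turn":-0.29},{"hand":0,"tx":-0.0384,"ty":0.48,"tz":0,"turn":-0.29},{"hand":0,"tx":-0.0384,"ty":0.56,"tz":0,"turn":-0.29},{"hand":0,"tx":-0.0384,"ty":0.6092,"tz":0,"turn":-0.29},{"hand":0,"tx":-0.0384,"ty":0.6092,"tz":0,"turn":-0.29},{"hand":0,"tx":-0.0384,"ty":0.6092,"tz":0,"turn":-0.29}], grip_force=40)

```text
time_s: 14.85
tcp_pos: [0.5142, 0.3403, 0.2382]
eef_rot: [-179.9, -0.0, 160.3]
contact_force: [0.1, -0.8, 0.6]
gripper_width: 0.0876
gripper_force: 0.0
```

```bash
python3 - <<'E'
from h import *
s=r.get_state();print(s["tcp_pos"],s["eef_rot"])
T=r.capture("top")
for nm,fr in(("before",np.load("T1.npy")),("now",T["frame"])):
    f=fr.astype(int); m=((f[:,:,0]-f[:,:,2]>30)&(f[:,:,0]>60)); k=np.zeros_like(m); k[144:234,248:338]=1
    q,l,st,c=cv2.connectedComponentsWithStats((m&k).astype(np.uint8)); i=1+np.argmax(st[1:,4])
    print(nm,fit([(T,l==i)],SHEET,.033,(.5357,-.0225,6.3)))
m=pick("cell_top","top",(172,197)); print(m is not None)
E
```

```text
[0.51420577 0.34026184 0.23818095] [-1.79892552e+02 -4.94482917e-02  1.60263114e+02]
before (array([ 0.53473691, -0.0199964 ,  6.13437872]), np.float64(0.03938959339774557))
now (array([ 0.5353866 , -0.02339646,  6.38110523]), np.float64(0.03802124900239426))
True
```

Sheet is now within about 1 mm of the low cell. Next, pick up the loose cell.

>>> drive_tool(commands=[{"hand":0,"tx":0,"ty":0,"tz":-0.08,"turn":0},{"hand":0,"tx":0,"ty":0,"tz":-0.16,"turn":0},{"hand":0,"tx":0,"ty":0,"tz":-0.23,"turn":0},{"hand":0,"tx":0,"ty":0,"tz":-0.29,"turn":0},{"hand":0,"tx":0,"ty":0,"tz":-0.34,"turn":0},{"hand":0,"tx":0,"ty":0,"tz":-0.37,"turn":0},{"hand":0,"tx":0,"ty":0,"tz":-0.3838,"turn":0},{"hand":0,"tx":0,"ty":0,"tz":-0.3838,"turn":0},{"hand":0,"tx":0,"ty":0,"tz":-0.3838,"turn":0}])

```text
time_s: 15.85
tcp_pos: [0.5155, 0.3401, 0.0101]
eef_rot: [179.9, 0.0, 160.2]
contact_force: [0.1, -0.2, 0.8]
gripper_width: 0.0879
gripper_force: 0.0
```

>>> drive_tool(commands=[{"hand":0.3,"tx":0,"ty":0,"tz":0,"turn":0},{"hand":0.5,"tx":0,"ty":0,"tz":0,"turn":0},{"hand":0.5,"tx":0,"ty":0,"tz":0,"turn":0},{"hand":0.5,"tx":0,"ty":0,"tz":0,"turn":0},{"hand":0.5,"tx":0,"ty":0,"tz":0,"turn":0},{"hand":0.5,"tx":0,"ty":0,"tz":0,"turn":0}], grip_force=40)

```text
time_s: 16.45
tcp_pos: [0.5148, 0.3398, 0.0092]
eef_rot: [-180.0, -0.0, 160.2]
contact_force: [-1.9, -1.2, 5.1]
gripper_width: 0.0574
gripper_force: 40.0
```

>>> drive_tool(commands=[{"hand":0.5,"tx":0,"ty":0,"tz":0.03,"turn":0},{"hand":0.5,"tx":0,"ty":0,"tz":0.09,"turn":0},{"hand":0.5,"tx":0,"ty":0,"tz":0.16,"turn":0},{"hand":0.5,"tx":0,"ty":0,"tz":0.23,"turn":0},{"hand":0.5,"tx":0,"ty":0,"tz":0.3,"turn":0},{"hand":0.5,"tx":0,"ty":0,"tz":0.36,"turn":0},{"hand":0.5,"tx":0,"ty":0,"tz":0.3838,"turn":0},{"hand":0.5,"tx":0,"ty":0,"tz":0.3838,"turn":0}])

```text
time_s: 17.25
tcp_pos: [0.5151, 0.3406, 0.2401]
eef_rot: [179.8, 0.0, 160.2]
contact_force: [0.0, 1.2, -6.3]
gripper_width: 0.0577
gripper_force: 40.0
```

>>> drive_tool(commands=[{"hand":0.5,"tx":0.01,"ty":-0.05,"tz":0,"turn":0.05},{"hand":0.5,"tx":0.02,"ty":-0.12,"tz":0,"turn":0.1},{"hand":0.5,"tx":0.0358,"ty":-0.19,"tz":0,"turn":0.15},{"hand":0.5,"tx":0.0358,"ty":-0.26,"tz":0,"turn":0.2},{"hand":0.5,"tx":0.0358,"ty":-0.34,"tz":0,"turn":0.25},{"hand":0.5,"tx":0.0358,"ty":-0.42,"tz":0,"turn":0.29},{"hand":0.5,"tx":0.0358,"ty":-0.5,"tz":0,"turn":0.29},{"hand":0.5,"tx":0.0358,"ty":-0.57,"tz":0,"turn":0.29},{"hand":0.5,"tx":0.0358,"ty":-0.6087,"tz":0,"turn":0.29},{"hand":0.5,"tx":0.0358,"ty":-0.6087,"tz":0,"turn":0.29}])

```text
time_s: 18.25
tcp_pos: [0.5344, -0.0281, 0.2357]
eef_rot: [-180.0, -0.3, -173.9]
contact_force: [0.7, 0.6, -5.8]
gripper_width: 0.0582
gripper_force: 40.0
```

>>> drive_tool(commands=[{"hand":0.5,"tx":0,"ty":0,"tz":-0.05,"turn":0},{"hand":0.5,"tx":0,"ty":0,"tz":-0.12,"turn":0},{"hand":0.5,"tx":0,"ty":0,"tz":-0.18,"turn":0},{"hand":0.5,"tx":0,"ty":0,"tz":-0.22,"turn":0},{"hand":0.5,"tx":0,"ty":0,"tz":-0.25,"turn":0},{"hand":0.5,"tx":0,"ty":0,"tz":-0.27,"turn":0},{"hand":0.5,"tx":0,"ty":0,"tz":-0.28,"turn":0},{"hand":0.5,"tx":0,"ty":0,"tz":-0.28,"turn":0},{"hand":0.5,"tx":0,"ty":0,"tz":-0.28,"turn":0}])

```text
time_s: 19.15
tcp_pos: [0.5368, -0.025, 0.0716]
eef_rot: [-180.0, 0.0, -173.7]
contact_force: [0.4, 0.8, -5.2]
gripper_width: 0.0574
gripper_force: 40.0
```

```bash
python3 - <<'E'
from h import *
s=r.get_state();print(s["tcp_pos"],s["eef_rot"],s["gripper_width"],s["contact_force"],s["moment"])
T=r.capture("top");D=r.capture("side")
t=s["tcp_pos"]; p=(t[0],t[1],s["eef_rot"][2]+180,t[2]-.0045)
for c in [(-.075,-.029,.026),(-.075,.029,.026),(-.075,.029,0),(-.082,0,.013),(.075,.029,.026)]: print("cell",c,proj(T,loc(p,c))[0].round(1),proj(D,loc(p,c))[0].round(1))
for c in [(-.08,-.034,.005),(-.08,.034,.005),(.08,.034,.005)]: print("sheet",c,proj(T,loc((.5354,-.0234,6.4,.033),c))[0].round(1),proj(D,loc((.5354,-.0234,6.4,.033),c))[0].round(1))
a=T["frame"][160:240,250:330,::-1]; b=D["frame"][150:250,210:310,::-1]
cv2.imwrite("pics/cell1.png",np.hstack([cv2.resize(a,(400,400),interpolation=cv2.INTER_CUBIC),cv2.resize(b,(400,400),interpolation=cv2.INTER_CUBIC)]))
E
```

```text
[ 0.53678238 -0.02503611  0.0715814 ] [-1.79999749e+02  3.87084920e-02 -1.73691189e+02] 0.05739733153419088 [ 0.36662841  0.79206752 -5.21381203] [ 0.06631425 -0.06539254  0.04367853]
cell (-0.075, -0.029, 0.026) [306.6 211.1] [294.4 191.6]
cell (-0.075, 0.029, 0.026) [286.2 213.5] [288.  205.2]
cell (-0.075, 0.029, 0) [286. 214.] [287.8 213.7]
cell (-0.082, 0, 0.013) [296.5 215. ] [293.9 203. ]
cell (0.075, 0.029, 0.026) [280. 161.] [229.4 194.1]
sheet (-0.08, -0.034, 0.005) [306.6 214.1] [296.4 208.6]
sheet (-0.08, 0.034, 0.005) [283.8 216.8] [289.3 225.1]
sheet (0.08, 0.034, 0.005) [277.4 163.4] [228.5 212.9]
```

View pics/cell1.png

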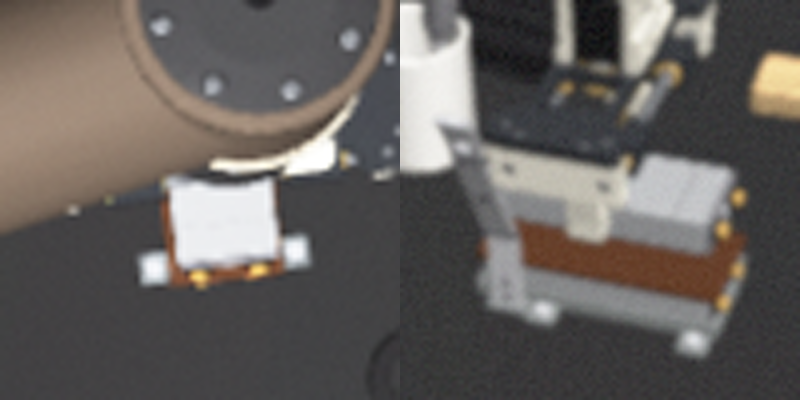

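```bash
python3 - <<'E'
from h import *
T=r.capture("top")
R=lambda a:np.array([[np.cos(a),np.sin(a)],[-np.sin(a),np.cos(a)]])
# refined front edges by profiles along local x and y, camera frame reference pose
f=T["frame"].astype(float)
ref=(.5357,-.0225,6.3)
def prof(z,pts):
    q=proj(T,loc((*ref,z),pts)).astype(np.float32); return cv2.remap(T["frame"],q[None,:,0].copy(),q[None,:,1].copy(),cv2.INTER_LINEAR)[0].astype(int)
zc=.0931
ys=np.arange(-.04,.0401,.002)
for xl in(-.07,-.065,-.06): v=prof(zc,[(xl,y,0) for y in ys]);print("cell y",xl,v[:,2].tolist())
xs=np.arange(-.06,-.0941,-.002)
for yl in(-.005,0,.005): v=prof(zc,[(x,yl,0) for x in xs]);print("cell x",v[:,2].tolist())
for yl in(-.03,.03,0): v=prof(.038,[(x,yl,0) for x in xs]);print("sheet x",yl,v[:,0].tolist())
E
```

```text
cell y -0.07 [242, 248, 248, 237, 204, 160, 159, 188, 216, 218, 217, 217, 215, 212, 209, 203, 200, 202, 206, 213, 216, 219, 222, 221, 220, 215, 204, 196, 193, 196, 202, 208, 213, 208, 168, 122, 85, 135, 187, 231, 243]
cell y -0.065 [199, 205, 204, 202, 179, 177, 196, 229, 240, 238, 239, 239, 240, 242, 242, 241, 240, 239, 239, 239, 239, 239, 240, 241, 241, 242, 241, 240, 241, 241, 241, 240, 240, 237, 215, 133, 81, 126, 168, 194, 204]
cell y -0.06 [91, 81, 73, 70, 71, 128, 191, 235, 240, 240, 240, 240, 240, 240, 240, 240, 240, 240, 240, 240, 240, 240, 240, 240, 241, 241, 241, 241, 241, 241, 240, 240, 240, 230, 202, 108, 65, 59, 61, 64, 73]
cell x [240, 240, 239, 236, 227, 204, 179, 145, 87, 66, 61, 62, 63, 66, 69, 69, 68, 68]
cell x [240, 240, 240, 237, 230, 216, 200, 171, 128, 76, 59, 58, 60, 65, 68, 67, 68, 68]
cell x [240, 240, 241, 240, 235, 221, 193, 150, 107, 60, 61, 62, 63, 66, 68, 69, 70, 69]
sheet x -0.03 [233, 232, 222, 205, 185, 164, 140, 120, 131, 124, 107, 75, 66, 66, 67, 67, 66, 66]
sheet x 0.03 [136, 143, 150, 156, 156, 150, 143, 138, 133, 123, 104, 84, 70, 67, 68, 67, 68, 68]
sheet x 0 [237, 236, 233, 223, 210, 196, 180, 162, 137, 126, 107, 78, 71, 68, 68, 69, 69, 67]
```

Cell is aligned with the low cell (within about 1 mm) and has its studs at the same end; top crop studs are at (198,278) and (260,270). I'll lower it gently.

>>> drive_tool(commands=[{"hand":0.5,"tx":0,"ty":0,"tz":-0.015,"turn":0},{"hand":0.5,"tx":0,"ty":0,"tz":-0.03,"turn":0},{"hand":0.5,"tx":0,"ty":0,"tz":-0.038,"turn":0},{"hand":0.5,"tx":0,"ty":0,"tz":-0.043,"turn":0},{"hand":0.5,"tx":0,"ty":0,"tz":-0.043,"turn":0},{"hand":0.5,"tx":0,"ty":0,"tz":-0.043,"turn":0}])

```text
time_s: 19.9
tcp_pos: [0.5365, -0.0252, 0.0453]
eef_rot: [-180.0, -0.0, -173.7]
contact_force: [-0.2, 0.3, -5.6]
gripper_width: 0.0579
gripper_force: 40.0
```

>>> drive_tool(commands=[{"hand":0.5,"tx":0,"ty":0,"tz":-0.001,"turn":0},{"hand":0.5,"tx":0,"ty":0,"tz":-0.002,"turn":0},{"hand":0.5,"tx":0,"ty":0,"tz":-0.003,"turn":0},{"hand":0.5,"tx":0,"ty":0,"tz":-0.004,"turn":0},{"hand":0.5,"tx":0,"ty":0,"tz":-0.004,"turn":0},{"hand":0.5,"tx":0,"ty":0,"tz":-0.004,"turn":0}])

```text
time_s: 20.5
tcp_pos: [0.5364, -0.0252, 0.0432]
eef_rot: [180.0, 0.0, -173.7]
contact_force: [-2.2, 0.9, -1.6]
gripper_width: 0.0575
gripper_force: 40.0
```

>>> drive_tool(commands=[{"hand":0.5,"tx":0,"ty":0,"tz":-0.001,"turn":0},{"hand":0.5,"tx":0,"ty":0,"tz":-0.001,"turn":0},{"hand":0.3,"tx":0,"ty":0,"tz":-0.001,"turn":0},{"hand":0.2,"tx":0,"ty":0,"tz":-0.001,"turn":0},{"hand":0.15,"tx":0,"ty":0,"tz":-0.001,"turn":0},{"hand":0.15,"tx":0,"ty":0,"tz":0.01,"turn":0},{"hand":0.15,"tx":0,"ty":0,"tz":0.05,"turn":0},{"hand":0.15,"tx":0,"ty":0,"tz":0.12,"turn":0},{"hand":0.15,"tx":0,"ty":0,"tz":0.2,"turn":0},{"hand":0.15,"tx":0,"ty":0,"tz":0.2,"turn":0}])

```text
time_s: 21.5
tcp_pos: [0.5404, -0.0248, 0.1703]
eef_rot: [180.0, 0.7, -173.6]
contact_force: [1.1, 1.0, -1.0]
gripper_width: 0.0743
gripper_force: 0.0
```

>>> drive_tool(commands=[{"hand":0.3,"tx":0,"ty":0,"tz":0.08,"turn":0},{"hand":0.5,"tx":0,"ty":0,"tz":0.14,"turn":0},{"hand":1,"tx":0,"ty":0.08,"tz":0.14,"turn":0},{"hand":1,"tx":0,"ty":0.16,"tz":0.14,"turn":0},{"hand":1,"tx":0,"ty":0.24,"tz":0.14,"turn":0},{"hand":1,"tx":0,"ty":0.32,"tz":0.14,"turn":0},{"hand":1,"tx":0,"ty":0.38,"tz":0.14,"turn":0},{"hand":1,"tx":0,"ty":0.38,"tz":0.14,"turn":0},{"hand":1,"tx":0,"ty":0.38,"tz":0.14,"turn":0}], grip_force=20)

```text
time_s: 22.4
tcp_pos: [0.5361, 0.2035, 0.247]
eef_rot: [-180.0, -0.0, -173.6]
contact_force: [0.2, -0.6, 0.3]
gripper_width: 0.0082
gripper_force: 0.0
```

```bash
python3 - <<'E'
from h import *
s=r.get_state();print(s["tcp_pos"],s["eef_rot"],s["gripper_width"],s["contact_force"],s["moment"])
T=r.capture("top");D=r.capture("side")
np.save("T2.npy",T["frame"]);np.save("D2.npy",D["frame"])
for l in("cell_top","cell_low","strap","flap","mug"):
  for c in("top","side"): print(l,c,[(round(q["score"],2),[int(v) for v in q["extent"]]) for q in r.trace(l,c)[:2]])
mt=pick("cell_top","top",(293,189))
if mt is not None: print(fit([(T,mt)],CELL,.038,(.5357,-.0225,6.3)))
# -y staple / upright and strap points predicted in camera frame, for theta
tr=(.5362,-.0227,6.3,.004)
for n,c in dict(stapletip=(.056,-.053,.049),up_m=(.056,-.0415,.0625),hinge=(.056,.044,.0623),strap_lvl_end=(.056,-.047,.0623)).items(): print(n,loc(tr,c)[0].round(4),proj(T,loc(tr,c))[0].round(1),proj(D,loc(tr,c))[0].round(1))
for th in(1.8,1.9,2.0,2.1):
  P=loc(tr,(.056,.044-.131*np.cos(th),.0623+.131*np.sin(th)));print(th,P.round(3),proj(T,P)[0].round(1),proj(D,P)[0].round(1))
a=T["frame"][130:250,230:350,::-1]; b=D["frame"][150:250,200:300,::-1]
cv2.imwrite("pics/stack.png",np.hstack([cv2.resize(a,(400,400),interpolation=cv2.INTER_CUBIC),cv2.resize(b,(400,400),interpolation=cv2.INTER_CUBIC)]))
E
```

```text
[0.53611314 0.20352583 0.24698777] [-1.79986795e+02 -1.51462547e-02 -1.73605137e+02] 0.008240769635564475 [ 0.20835173 -0.58801271  0.33877132] [-0.08624621 -0.05733536 -0.01474617]
cell_top top [(0.86, [279, 160, 305, 213])]
cell_top side [(0.7, [237, 191, 295, 219]), (0.54, [242, 208, 295, 224])]
cell_low top []
cell_low side [(0.74, [217, 177, 237, 210]), (0.65, [239, 216, 293, 231])]
strap top [(0.67, [254, 161, 276, 174])]
strap side [(0.58, [220, 180, 239, 205])]
flap top []
flap side []
mug top [(0.74, [303, 90, 341, 141])]
mug side [(0.61, [221, 180, 294, 243]), (0.49, [214, 163, 227, 193])]
(array([ 0.53535884, -0.0217229 ,  6.28364828]), np.float64(0.03848977913533834))
stapletip [ 0.5977 -0.0692  0.053 ] [307.6 166.8] [248.7 190.6]
up_m [ 0.5964 -0.0578  0.0665] [304.  166.5] [247.  188.9]
hinge [0.587  0.0272 0.0663] [274.7 169.9] [234.8 208.2]
strap_lvl_end [ 0.597  -0.0633  0.0663] [305.9 166.3] [247.7 187.8]
1.8 [[0.584 0.057 0.194]] [262.8 163.3] [226.2 170.9]
1.9 [[0.582 0.069 0.19 ]] [258.  164.1] [224.1 175.3]
2.0 [[0.581 0.081 0.185]] [253.4 165. ] [222.1 180.1]
2.1 [[0.58  0.093 0.179]] [249.1 165.9] [220.2 185.3]
```

View pics/stack.png

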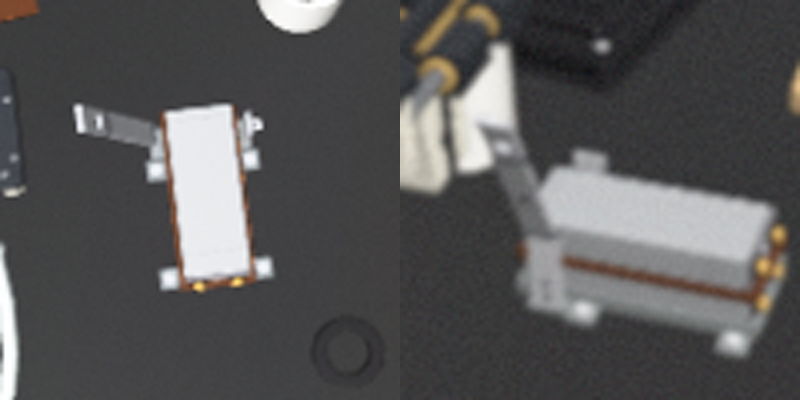

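The stack is square: the top cell, sheet rim and low cell line up, and the studs show at (200,286) and (237,283). The strap is still open at (80,118), and the staple at (255,122) matches my tray frame. Next I'll swing the strap.

>>> drive_tool(commands=[{"hand":1,"tx":0.0647,"ty":-0.1387,"tz":0,"turn":0},{"hand":1,"tx":0.0647,"ty":-0.1387,"tz":0,"turn":0},{"hand":1,"tx":0.0647,"ty":-0.1387,"tz":0,"turn":0},{"hand":1,"tx":0.0647,"ty":-0.1387,"tz":-0.07,"turn":0},{"hand":1,"tx":0.0647,"ty":-0.1387,"tz":-0.13,"turn":0},{"hand":1,"tx":0.0647,"ty":-0.1387,"tz":-0.171,"turn":0},{"hand":1,"tx":0.0647,"ty":-0.1387,"tz":-0.171,"turn":0},{"hand":1,"tx":0.0647,"ty":-0.1387,"tz":-0.171,"turn":0}])

```text
time_s: 23.85
tcp_pos: [0.5755, 0.1197, 0.1449]
eef_rot: [-180.0, -0.0, -173.7]
contact_force: [0.3, 0.8, 0.7]
gripper_width: 0.0006
gripper_force: 0.0
```

>>> drive_tool(commands=[{"hand":1,"tx":0.0022,"ty":-0.02,"tz":0,"turn":0},{"hand":1,"tx":0.0044,"ty":-0.04,"tz":0,"turn":0},{"hand":1,"tx":0.006,"ty":-0.055,"tz":0,"turn":0},{"hand":1,"tx":0.0077,"ty":-0.07,"tz":0,"turn":0},{"hand":1,"tx":0.0092,"ty":-0.084,"tz":0,"turn":0},{"hand":1,"tx":0.0107,"ty":-0.097,"tz":0,"turn":0},{"hand":1,"tx":0.0121,"ty":-0.11,"tz":0,"turn":0},{"hand":1,"tx":0.0134,"ty":-0.1218,"tz":0,"turn":0},{"hand":1,"tx":0.0134,"ty":-0.1218,"tz":0,"turn":0}])

```text
time_s: 24.75
tcp_pos: [0.5831, 0.0455, 0.1441]
eef_rot: [-180.0, -0.0, -173.8]
contact_force: [0.6, 0.2, 0.5]
gripper_width: 0.0005
gripper_force: 0.0
```

```bash
python3 - <<'E'
from h import *
s=r.get_state();print(s["tcp_pos"],s["eef_rot"],s["gripper_width"],s["contact_force"])
T=r.capture("top");D=r.capture("side")
b=D["frame"][110:230,190:310,::-1]; a=T["frame"][110:230,230:350,::-1]
cv2.imwrite("pics/push.png",cv2.resize(np.hstack([a,b]),(800,400),interpolation=cv2.INTER_CUBIC))
for l in("strap","flap"): print(l,[(round(q["score"],2),[int(v) for v in q["extent"]]) for q in r.trace(l,"side")[:2]])
tr=(.5362,-.0227,6.3,.004)
for th in(1.4,1.57,1.8):
  P=loc(tr,(.056,.044-.131*np.cos(th),.0623+.131*np.sin(th)));print(th,proj(D,P)[0].round(1))
E
```

```text
[0.58308094 0.04550373 0.14412796] [-1.79986890e+02 -3.60631872e-02 -1.73759491e+02] 0.0005379564114812182 [0.62138439 0.17430643 0.52885711]
strap [(0.5, [232, 187, 240, 209])]
flap []
1.4 [235.  158.6]
1.57 [231.3 162.7]
1.8 [226.2 170.9]
```

>>> drive_tool(commands=[{"hand":1,"tx":0.0019,"ty":-0.0168,"tz":-0.001,"turn":0},{"hand":1,"tx":0.0037,"ty":-0.0336,"tz":-0.0033,"turn":0},{"hand":1,"tx":0.0055,"ty":-0.0495,"tz":-0.0085,"turn":0},{"hand":1,"tx":0.0072,"ty":-0.0649,"tz":-0.0157,"turn":0},{"hand":1,"tx":0.0087,"ty":-0.079,"tz":-0.025,"turn":0},{"hand":1,"tx":0.0102,"ty":-0.0921,"tz":-0.0357,"turn":0},{"hand":1,"tx":0.0114,"ty":-0.1035,"tz":-0.0485,"turn":0},{"hand":1,"tx":0.0125,"ty":-0.1131,"tz":-0.0623,"turn":0},{"hand":1,"tx":0.0133,"ty":-0.1205,"tz":-0.0775,"turn":0},{"hand":1,"tx":0.014,"ty":-0.1266,"tz":-0.0935,"turn":0}])

```text
time_s: 25.95
tcp_pos: [0.5915, -0.0299, 0.0873]
eef_rot: [-180.0, -0.0, -173.7]
contact_force: [0.1, 0.9, 0.2]
gripper_width: 0.0001
gripper_force: 0.3
```

>>> drive_tool(commands=[{"hand":1,"tx":0.0003,"ty":-0.003,"tz":-0.012,"turn":0},{"hand":1,"tx":0.0005,"ty":-0.0044,"tz":-0.022,"turn":0},{"hand":1,"tx":0.0005,"ty":-0.0048,"tz":-0.028,"turn":0},{"hand":1,"tx":0.0005,"ty":-0.0048,"tz":-0.031,"turn":0},{"hand":1,"tx":0.0005,"ty":-0.0048,"tz":-0.032,"turn":0},{"hand":1,"tx":0.0005,"ty":-0.0048,"tz":-0.032,"turn":0}])

```text
time_s: 26.55
tcp_pos: [0.592, -0.0321, 0.0692]
eef_rot: [180.0, 0.0, -173.7]
contact_force: [1.1, 0.4, 1.0]
gripper_width: 0.0008
gripper_force: 0.0
```

```bash
python3 - <<'E'
from h import *
s=r.get_state();print(s["tcp_pos"],s["contact_force"],s["moment"])
T=r.capture("top");D=r.capture("side")
b=D["frame"][140:240,200:300,::-1]; a=T["frame"][110:210,250:350,::-1]
cv2.imwrite("pics/push2.png",cv2.resize(np.hstack([a,b]),(800,400),interpolation=cv2.INTER_CUBIC))
for l in("strap","flap"): print(l,[(round(q["score"],2),[int(v) for v in q["extent"]]) for c in("side","top") for q in r.trace(l,c)[:2]])
E
```

```text
[ 0.59202273 -0.03214273  0.06922548] [1.13778109 0.42083669 0.97871304] [ 0.01620364 -0.01688052 -0.01015801]
strap [(0.56, [233, 178, 259, 211])]
flap [(0.65, [231, 176, 256, 209]), (0.45, [297, 160, 336, 181]), (0.34, [243, 99, 269, 122])]
```

View pics/push2.png

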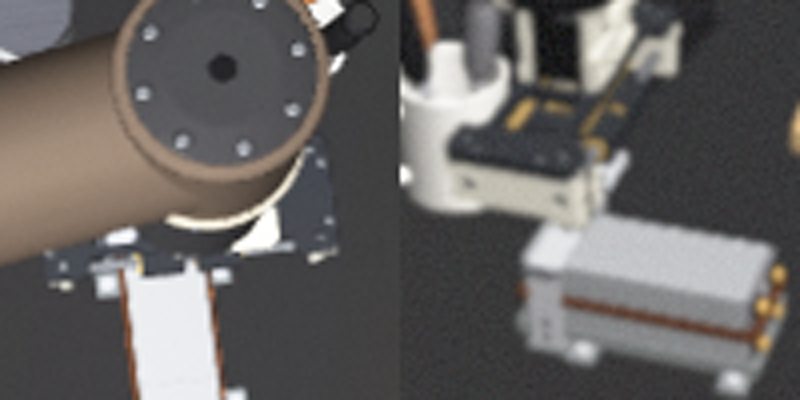

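The strap is over (side crop, strap root flat at (545,245)). Pressing the last millimetre slowly.

>>> drive_tool(commands=[{"hand":1,"tx":0,"ty":0,"tz":-0.001,"turn":0},{"hand":1,"tx":0,"ty":0,"tz":-0.002,"turn":0},{"hand":1,"tx":0,"ty":0,"tz":-0.003,"turn":0},{"hand":1,"tx":0,"ty":0,"tz":-0.003,"turn":0},{"hand":1,"tx":0,"ty":0,"tz":-0.003,"turn":0}])

```text
time_s: 27.35
tcp_pos: [0.5921, -0.0323, 0.0675]
eef_rot: [-180.0, 0.0, -173.7]
contact_force: [-0.7, -0.1, 3.6]
gripper_width: 0.0001
gripper_force: 1.7
```

>>> drive_tool(commands=[{"hand":1,"tx":0,"ty":0,"tz":-0.001,"turn":0},{"hand":1,"tx":0,"ty":0,"tz":-0.002,"turn":0},{"hand":1,"tx":0,"ty":0,"tz":-0.002,"turn":0},{"hand":1,"tx":0,"ty":0,"tz":-0.002,"turn":0}])

```text
time_s: 27.75
tcp_pos: [0.5922, -0.0323, 0.0674]
eef_rot: [-180.0, 0.0, -173.7]
contact_force: [-4.6, 0.6, 13.1]
gripper_width: 0.0005
gripper_force: 6.4
```

Hard stop at tip z 0.0674 m with 13 N, so the strap is flat. Now the flap, with the finger kept to the -x side of the staple.

>>> drive_tool(commands=[{"hand":1,"tx":0,"ty":0,"tz":0.03,"turn":0},{"hand":1,"tx":-0.004,"ty":-0.05,"tz":0.05,"turn":0},{"hand":1,"tx":-0.0075,"ty":-0.1,"tz":0.05,"turn":0},{"hand":1,"tx":-0.0075,"ty":-0.1437,"tz":0.04,"turn":0},{"hand":1,"tx":-0.0075,"ty":-0.1437,"tz":0.032,"turn":0},{"hand":1,"tx":-0.0075,"ty":-0.1437,"tz":0.032,"turn":0},{"hand":1,"tx":-0.0075,"ty":-0.1437,"tz":0.032,"turn":0}])

```text
time_s: 28.45
tcp_pos: [0.5873, -0.1182, 0.085]
eef_rot: [180.0, -0.0, -173.7]
contact_force: [0.9, -0.4, -0.4]
gripper_width: 0.0005
gripper_force: 0.0
```

>>> drive_tool(commands=[{"hand":1,"tx":0,"ty":0,"tz":-0.025,"turn":0},{"hand":1,"tx":0,"ty":0,"tz":-0.034,"turn":0},{"hand":1,"tx":-0.0001,"ty":0.001,"tz":-0.0417,"turn":0},{"hand":1,"tx":-0.0003,"ty":0.003,"tz":-0.048,"turn":0},{"hand":1,"tx":-0.0006,"ty":0.0055,"tz":-0.0538,"turn":0},{"hand":1,"tx":-0.001,"ty":0.009,"tz":-0.0595,"turn":0},{"hand":1,"tx":-0.0014,"ty":0.0128,"tz":-0.0645,"turn":0},{"hand":1,"tx":-0.0025,"ty":0.0227,"tz":-0.073,"turn":0},{"hand":1,"tx":-0.0038,"ty":0.0345,"tz":-0.0787,"turn":0},{"hand":1,"tx":-0.0038,"ty":0.0345,"tz":-0.0787,"turn":0}])

```text
time_s: 29.45
tcp_pos: [0.5847, -0.097, 0.0373]
eef_rot: [180.0, -0.1, -173.7]
contact_force: [0.5, -1.2, 0.8]
gripper_width: 0.0002
gripper_force: 0.0
```

```bash
python3 - <<'E'
from h import *
s=r.get_state();print(s["tcp_pos"],s["contact_force"],s["moment"])
for c in("side","top"):
  d=r.capture(c)
  for l in("strap","flap"): print(c,l,[(round(q["score"],2),[int(v) for v in q["extent"]]) for q in r.trace(l,c)[:2]])
E
```

```text
[ 0.58473152 -0.09702729  0.03732236] [ 0.4964831  -1.15746299  0.80822839] [-0.00616953 -0.06115192  0.01647197]
side strap [(0.71, [233, 191, 250, 209]), (0.64, [231, 193, 292, 240])]
side flap []
top strap []
top flap []
```

>>> drive_tool(commands=[{"hand":1,"tx":-0.0004,"ty":0.004,"tz":-0.001,"turn":0},{"hand":1,"tx":-0.0009,"ty":0.008,"tz":-0.002,"turn":0},{"hand":1,"tx":-0.0012,"ty":0.011,"tz":-0.0023,"turn":0},{"hand":1,"tx":-0.0013,"ty":0.012,"tz":-0.0023,"turn":0},{"hand":1,"tx":-0.0013,"ty":0.012,"tz":-0.0023,"turn":0}])

```text
time_s: 30.25
tcp_pos: [0.5842, -0.0906, 0.0366]
eef_rot: [180.0, -0.0, -173.7]
contact_force: [0.6, -3.0, -1.7]
gripper_width: 0.0002
gripper_force: 0.9
```

>>> drive_tool(commands=[{"hand":1,"tx":-0.0001,"ty":0.001,"tz":0,"turn":0},{"hand":1,"tx":-0.0002,"ty":0.002,"tz":0,"turn":0},{"hand":1,"tx":-0.0002,"ty":0.002,"tz":0,"turn":0},{"hand":1,"tx":-0.0002,"ty":0.002,"tz":0,"turn":0}])

```text
time_s: 30.65
tcp_pos: [0.5841, -0.0895, 0.0366]
eef_rot: [180.0, -0.0, -173.7]
contact_force: [0.1, -2.4, -1.4]
gripper_width: 0.0005
gripper_force: 1.1
```

>>> drive_tool(commands=[{"hand":1,"tx":-0.0001,"ty":0.001,"tz":0,"turn":0},{"hand":1,"tx":-0.0002,"ty":0.002,"tz":0,"turn":0},{"hand":1,"tx":-0.0003,"ty":0.0025,"tz":0,"turn":0},{"hand":1,"tx":-0.0003,"ty":0.0025,"tz":0,"turn":0}])

```text
time_s: 31.05
tcp_pos: [0.584, -0.0889, 0.0368]
eef_rot: [-179.9, -0.0, -173.7]
contact_force: [1.2, -8.4, -2.1]
gripper_width: 0.0005
gripper_force: 4.1
```

>>> drive_tool(commands=[{"hand":1,"tx":-0.0001,"ty":0.001,"tz":0,"turn":0},{"hand":1,"tx":-0.0002,"ty":0.0017,"tz":0,"turn":0},{"hand":1,"tx":-0.0002,"ty":0.0017,"tz":0,"turn":0},{"hand":1,"tx":-0.0002,"ty":0.0017,"tz":0,"turn":0}])

```text
time_s: 31.45
tcp_pos: [0.5839, -0.0886, 0.0369]
eef_rot: [-179.9, -0.0, -173.7]
contact_force: [2.9, -12.7, -0.9]
gripper_width: 0.0005
gripper_force: 6.3
```

>>> drive_tool(commands=[{"hand":1,"tx":0.004,"ty":-0.03,"tz":0,"turn":0},{"hand":1,"tx":0.004,"ty":-0.07,"tz":0.02,"turn":0},{"hand":1,"tx":0.0,"ty":-0.09,"tz":0.09,"turn":0},{"hand":1,"tx":-0.03,"ty":-0.13,"tz":0.16,"turn":0},{"hand":1,"tx":-0.08,"ty":-0.18,"tz":0.23,"turn":0},{"hand":1,"tx":-0.12,"ty":-0.24,"tz":0.3,"turn":0},{"hand":1,"tx":-0.16,"ty":-0.3,"tz":0.35,"turn":0},{"hand":1,"tx":-0.2,"ty":-0.36,"tz":0.38,"turn":0},{"hand":1,"tx":-0.2,"ty":-0.4,"tz":0.38,"turn":0},{"hand":1,"tx":-0.2,"ty":-0.4,"tz":0.38,"turn":0}])

```text
time_s: 32.45
tcp_pos: [0.4634, -0.3302, 0.2671]
eef_rot: [-179.9, 0.2, -173.9]
contact_force: [0.4, 0.1, 0.2]
gripper_width: 0.0004
gripper_force: 0.0
```

```bash
python3 - <<'E'
from h import *
s=r.get_state();print(s["tcp_pos"],s["contact_force"])
T=r.capture("top");D=r.capture("side")
b=D["frame"][150:250,210:310,::-1]; a=T["frame"][140:220,250:330,::-1]
cv2.imwrite("pics/fin.png",np.hstack([cv2.resize(a,(400,400),interpolation=cv2.INTER_CUBIC),cv2.resize(b,(400,400),interpolation=cv2.INTER_CUBIC)]))
for c in("side","top"):
  for l in("strap","flap","cell_top"): print(c,l,[(round(q["score"],2),[int(v) for v in q["extent"]]) for q in r.trace(l,c)[:2]])
tr=(.5362,-.0227,6.3,.004)
for ph in(60,75,90):
  a=np.radians(ph)
  for lx in(.046,.066):
    P=loc(tr,(lx,-.047-.04*np.cos(a)-.003*np.sin(a),.0623-.04*np.sin(a))); print(ph,lx,proj(T,P)[0].round(1))
print("strap end",[proj(T,loc(tr,(lx,y,.0638)))[0].round(1).tolist() for lx in(.046,.066) for y in(.044,-.047)])
print("staple",[proj(T,loc(tr,(lx,-.053,.049)))[0].round(1).tolist() for lx in(.052,.06)])
m=pick("cell_top","top",(293,192))
if m is not None: print(fit([(T,m)],CELL,.038,(.5357,-.0225,6.3)))
E
```

```text
[ 0.46341931 -0.3302439   0.26709801] [0.37676183 0.07247878 0.15436398]
side strap [(0.53, [232, 186, 252, 210])]
side flap []
side cell_top [(0.66, [236, 190, 295, 222]), (0.25, [112, 260, 167, 296])]
top strap [(0.7, [277, 161, 309, 175])]
top flap []
top cell_top [(0.7, [280, 161, 305, 214])]
60 0.046 [313.  170.7]
60 0.066 [312.2 164.1]
75 0.046 [309.8 171.3]
75 0.066 [309.  164.7]
90 0.046 [306.3 171.7]
90 0.066 [305.5 165.2]
strap end [[275.1, 173.2], [306.4, 169.6], [274.3, 166.4], [305.5, 162.8]]
staple [[307.8, 168.2], [307.4, 165.5]]
(array([ 0.53447084, -0.02195856,  6.18071112]), np.float64(0.1987847222222222))
```

View pics/fin.png

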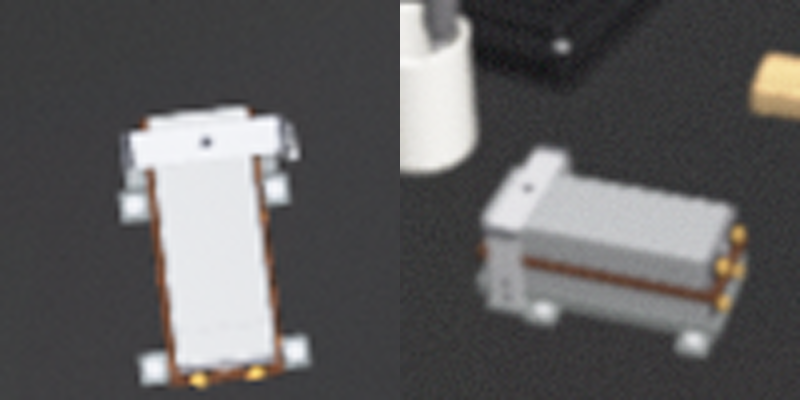

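The strap lies flat across the stack. The flap hangs down at the right (297,155), but its lower edge still shows about 2 px beyond the strap end, so it may not be fully down. I'll measure it numerically.

```bash
python3 - <<'E'
from h import *
T=r.capture("top"); f=T["frame"]; T2=np.load("T2.npy")
print("before"); print(T2[162:176,302:314].mean(2).astype(int))
print("now"); print(f[162:176,302:314].mean(2).astype(int))
tr=(.5362,-.0227,6.3,.004)
for ph in(70,75,80,85,90):
  a=np.radians(ph); print(ph,[proj(T,loc(tr,(lx,-.047-rho*np.cos(a)-t*np.sin(a),.0623-rho*np.sin(a)+t*np.cos(a))))[0].round(1).tolist() for rho,t in((.04,.003),(.04,-.003),(.03,.0015),(.015,.0015)) for lx in(.046,)])
E
```

```text
before
[[ 64  65  80  75  66  69  64  64  66  65  65  65]
 [ 64 110 136 101  66  66  65  65  64  66  65  66]
 [ 70 172 198 132  65  65  65  65  65  67  66  65]
 [105 183 224 185 166 145  88  66  66  66  66  65]
 [157 174 230 221 218 221 145  67  64  65  66  66]
 [182 170 232 217 187 238 191  67  66  65  67  66]
 [178 172 228 221 213 235 176  67  66  66  67  66]
 [170 173 216 197 120  76  65  66  66  67  66  66]
 [171 172 196 158  80  67  65  66  63  66  65  65]
 [166 179 173 119  66  67  66  66  65  66  67  65]
 [172 189 182 124  66  65  65  66  66  66  67  65]
 [171 190 182 125  66  65  65  65  66  65  66  65]
 [151 166 158 131 111  86  67  66  66  65  65  65]
 [141 165 186 190 180 122  65  66  67  65  64  66]]
now
[[ 62  76  85  79  71  65  64  63  64  64  65  63]
 [176 184 188 146  95  72  62  62  64  62  62  63]
 [244 244 244 198 114 105  78  62  65  64  63  63]
 [243 243 243 196 121 146 113  65  63  65  65  63]
 [243 242 242 199 128 144 120  74  63  64  63  62]
 [242 242 242 214 144 152 138  84  64  64  63  63]
 [243 242 242 222 157 158 161 105  64  64  64  64]
 [244 242 240 211 152 125 165 129  66  63  63  64]
 [231 228 218 162 133 134 200 159  64  64  64  63]
 [162 175 169 115  94 122 188 146  63  64  63  64]
 [168 185 177 120  65  77  85  72  66  65  64  62]
 [168 184 177 120  65  63  64  64  63  64  65  65]
 [147 162 154 128 112  84  65  65  64  63  64  63]
 [138 161 180 185 175 118  63  63  64  63  62  64]]
70 [[310.9, 171.0], [309.0, 171.4], [309.5, 170.8], [308.2, 170.2]]
75 [[309.8, 171.2], [307.8, 171.5], [308.7, 170.9], [307.8, 170.3]]
80 [[308.6, 171.4], [306.7, 171.7], [307.8, 171.0], [307.3, 170.3]]
85 [[307.5, 171.6], [305.5, 171.8], [307.0, 171.2], [306.9, 170.4]]
90 [[306.3, 171.7], [304.3, 172.0], [306.1, 171.3], [306.4, 170.5]]
```

The measurement puts the flap at about 77°. The finger's wider root probably hit the hinge at strap height, so I'll push again with the tip higher, beside the staple.

>>> drive_tool(commands=[{"hand":1,"tx":0.05,"ty":0.08,"tz":0,"turn":0},{"hand":1,"tx":0.1,"ty":0.16,"tz":0,"turn":0},{"hand":1,"tx":0.15,"ty":0.23,"tz":0,"turn":0},{"hand":1,"tx":0.18,"ty":0.29,"tz":-0.02,"turn":0},{"hand":1,"tx":0.2,"ty":0.34,"tz":-0.08,"turn":0},{"hand":1,"tx":0.2052,"ty":0.3523,"tz":-0.15,"turn":0},{"hand":1,"tx":0.2052,"ty":0.3523,"tz":-0.22,"turn":0},{"hand":1,"tx":0.2052,"ty":0.3523,"tz":-0.29,"turn":0},{"hand":1,"tx":0.2052,"ty":0.3523,"tz":-0.34,"turn":0},{"hand":1,"tx":0.2052,"ty":0.3523,"tz":-0.3638,"turn":0}])

```text
time_s: 33.95
tcp_pos: [0.5852, -0.1151, 0.043]
eef_rot: [180.0, -0.3, -173.7]
contact_force: [0.1, -0.0, 0.4]
gripper_width: 0.0004
gripper_force: 0.0
```

>>> drive_tool(commands=[{"hand":1,"tx":0,"ty":0,"tz":0,"turn":0},{"hand":1,"tx":0,"ty":0,"tz":0,"turn":0},{"hand":1,"tx":-0.0023,"ty":0.0207,"tz":0,"turn":0},{"hand":1,"tx":-0.0037,"ty":0.0331,"tz":0,"turn":0},{"hand":1,"tx":-0.0043,"ty":0.038,"tz":0,"turn":0},{"hand":1,"tx":-0.0046,"ty":0.0414,"tz":0,"turn":0},{"hand":1,"tx":-0.005,"ty":0.044,"tz":0,"turn":0},{"hand":1,"tx":-0.005,"ty":0.044,"tz":0,"turn":0}])

```text
time_s: 34.75
tcp_pos: [0.5841, -0.089, 0.0465]
eef_rot: [180.0, 0.0, -173.7]
contact_force: [-0.2, -0.2, 0.0]
gripper_width: 0.0005
gripper_force: 0.0
```

>>> drive_tool(commands=[{"hand":1,"tx":-0.0001,"ty":0.0012,"tz":0,"turn":0},{"hand":1,"tx":-0.0003,"ty":0.0025,"tz":0,"turn":0},{"hand":1,"tx":-0.0004,"ty":0.0035,"tz":0,"turn":0},{"hand":1,"tx":-0.0004,"ty":0.0035,"tz":0,"turn":0}])

```text
time_s: 35.15
tcp_pos: [0.5838, -0.0875, 0.0463]
eef_rot: [-180.0, -0.0, -173.7]
contact_force: [-0.6, -3.4, 1.1]
gripper_width: 0.0005
gripper_force: 1.6
```

>>> drive_tool(commands=[{"hand":1,"tx":-0.0002,"ty":0.0015,"tz":0,"turn":0},{"hand":1,"tx":-0.0003,"ty":0.003,"tz":0,"turn":0},{"hand":1,"tx":-0.0003,"ty":0.003,"tz":0,"turn":0}])

```text
time_s: 35.45
tcp_pos: [0.5836, -0.0871, 0.0464]
eef_rot: [-179.9, -0.0, -173.7]
contact_force: [1.7, -12.5, -1.5]
gripper_width: 0.0012
gripper_force: 5.9
```

>>> drive_tool(commands=[{"hand":1,"tx":-0.0001,"ty":0.001,"tz":0,"turn":0},{"hand":1,"tx":-0.0002,"ty":0.002,"tz":0,"turn":0},{"hand":1,"tx":-0.0002,"ty":0.002,"tz":0,"turn":0}])

```text
time_s: 35.75
tcp_pos: [0.5835, -0.0868, 0.0465]
eef_rot: [-179.8, -0.0, -173.7]
contact_force: [4.1, -16.1, -1.2]
gripper_width: 0.0005
gripper_force: 8.5
```

>>> drive_tool(commands=[{"hand":1,"tx":0.0015,"ty":-0.015,"tz":0,"turn":0},{"hand":1,"tx":-0.0035,"ty":-0.015,"tz":0,"turn":0},{"hand":1,"tx":-0.004,"ty":-0.01,"tz":0,"turn":0},{"hand":1,"tx":-0.0045,"ty":-0.006,"tz":0,"turn":0},{"hand":1,"tx":-0.005,"ty":-0.003,"tz":0,"turn":0},{"hand":1,"tx":-0.005,"ty":-0.003,"tz":0,"turn":0}])

```text
time_s: 36.35
tcp_pos: [0.5805, -0.0868, 0.0465]
eef_rot: [-179.9, -0.0, -173.7]
contact_force: [2.1, -10.1, -1.4]
gripper_width: 0.0003
gripper_force: 5.4
```

>>> drive_tool(commands=[{"hand":1,"tx":-0.0001,"ty":0.001,"tz":0,"turn":0},{"hand":1,"tx":-0.0002,"ty":0.002,"tz":0,"turn":0},{"hand":1,"tx":-0.0002,"ty":0.002,"tz":0,"turn":0}])

```text
time_s: 36.65
tcp_pos: [0.5804, -0.0865, 0.0466]
eef_rot: [-179.9, -0.0, -173.7]
contact_force: [2.5, -15.7, -2.4]
gripper_width: 0.0007
gripper_force: 7.5
```

```bash
python3 - <<'E'
from h import *
s=r.get_state();print(s["tcp_pos"],s["contact_force"],s["moment"])
E
```

```text
[ 0.5803957  -0.08649823  0.04657013] [  2.48837758 -15.66891773  -2.38312367] [-5.5702101  -0.86718306 -0.15033989]
```

>>> drive_tool(commands=[{"hand":1,"tx":0.002,"ty":-0.03,"tz":0,"turn":0},{"hand":1,"tx":0.002,"ty":-0.07,"tz":0.02,"turn":0},{"hand":1,"tx":-0.01,"ty":-0.1,"tz":0.08,"turn":0},{"hand":1,"tx":-0.03,"ty":-0.15,"tz":0.15,"turn":0},{"hand":1,"tx":-0.08,"ty":-0.2,"tz":0.21,"turn":0},{"hand":1,"tx":-0.12,"ty":-0.26,"tz":0.26,"turn":0},{"hand":1,"tx":-0.16,"ty":-0.33,"tz":0.28,"turn":0},{"hand":1,"tx":-0.18,"ty":-0.36,"tz":0.28,"turn":0}])

```text
time_s: 37.45
tcp_pos: [0.4723, -0.3022, 0.2174]
eef_rot: [-179.9, 0.2, -173.7]
contact_force: [0.7, -0.3, -0.3]
gripper_width: 0.0004
gripper_force: 0.0
```

```bash
python3 - <<'E'
from h import *
f=np.mean([r.capture("top")["frame"].astype(float) for _ in range(4)],0); T=r.capture("top"); D=r.capture("side")
np.save("T3.npy",f)
print(f[161:174,300:312].mean(2).astype(int))
# strap ends in side view: predicted pixel of strap top edge corners for theta
tr=(.5362,-.0227,6.3,.004)
for th in(0,2,4,6):
  a=np.radians(th)
  print(th,[proj(c,loc(tr,(lx,.044-.091*np.cos(a)+.0015*np.sin(a),.0623+.091*np.sin(a)+.0015*np.cos(a))))[0].round(1).tolist() for c in(T,D) for lx in(.046,.066)])
g=D["frame"].mean(2).astype(int); print(g[180:200,236:256])
E
```

```text
[[ 62  62  63  64  64  64  64  64  63  64  64  64]
 [ 65  61  63  76  84  77  71  66  65  63  63  63]
 [144 164 175 184 189 144  95  71  62  65  64  65]
 [232 239 244 244 244 198 117  85  64  65  64  64]
 [244 243 243 243 243 202 126 108  79  64  64  64]
 [243 242 242 242 242 208 137 129  96  64  64  64]
 [243 242 242 242 242 213 145 154 116  63  65  64]
 [243 243 243 243 242 221 157 160 120  63  65  64]
 [244 244 243 242 240 210 152 134  98  67  64  64]
 [231 225 227 225 218 163 133 172 132  68  64  63]
 [168 111 163 176 169 116 102 185 155  76  64  63]
 [171 114 168 184 179 120  78 111 105  74  64  64]
 [177 113 167 185 179 120  64  64  64  64  64  65]]
0 [[306.4, 169.6], [305.5, 162.8], [251.3, 188.0], [244.1, 186.6]]
2 [[306.4, 169.5], [305.6, 162.6], [251.2, 187.0], [244.0, 185.7]]
4 [[306.4, 169.3], [305.6, 162.5], [251.1, 186.0], [244.0, 184.7]]
6 [[306.4, 169.1], [305.5, 162.3], [251.1, 185.1], [243.9, 183.8]]
[[ 50  59  53  54  56  56  51  53  53  51  49  53  56  57  53  56  58  52
   55  53]
 [ 58  56  55  60  56  55  54  56  57  59  54  58  58  50  56  57  52  57
   55  53
[... 832 characters left out ...]
 111  73
   55  58]
 [ 65  95 132 165 183 210 224 228 227 225 228 226 220 195 167 143 116  78
   60  52]
 [ 86 128 172 199 215 224 228 226 227 228 227 222 205 190 171 155 138 106
   89  74]
 [112 158 193 212 223 226 227 227 227 227 226 216 201 191 184 181 172 154
  134 124]
 [142 180 209 218 220 217 215 222 227 227 222 207 198 195 192 194 192 184
  175 169]
 [172 200 219 219 204 179 183 206 224 224 215 204 195 193 197 194 192 196
  193 192]
 [193 211 223 224 206 180 176 203 223 219 203 196 194 195 195 197 195 193
  198 196]
 [207 221 229 227 219 213 210 219 221 211 202 194 198 193 198 195 197 196
  194 194]
 [219 226 228 229 228 226 226 225 219 204 198 193 196 193 197 197 198 196
  197 195]]
```

The flap moved about 4° on the second push but may still be a little short. I'll push once more with the tip above the staple, watching where it goes hard.

>>> drive_tool(commands=[{"hand":1,"tx":0.06,"ty":0.07,"tz":0,"turn":0},{"hand":1,"tx":0.12,"ty":0.14,"tz":0,"turn":0},{"hand":1,"tx":0.17,"ty":0.2,"tz":0,"turn":0},{"hand":1,"tx":0.2,"ty":0.26,"tz":-0.04,"turn":0},{"hand":1,"tx":0.2077,"ty":0.3103,"tz":-0.09,"turn":0},{"hand":1,"tx":0.2077,"ty":0.3103,"tz":-0.15,"turn":0},{"hand":1,"tx":0.2077,"ty":0.3103,"tz":-0.21,"turn":0},{"hand":1,"tx":0.2077,"ty":0.3103,"tz":-0.26,"turn":0},{"hand":1,"tx":0.2077,"ty":0.3103,"tz":-0.26,"turn":0},{"hand":1,"tx":0.2077,"ty":0.3103,"tz":-0.26,"turn":0}])

```text
time_s: 38.75
tcp_pos: [0.5973, -0.1137, 0.0583]
eef_rot: [-180.0, -0.1, -173.6]
contact_force: [0.6, 0.0, 0.9]
gripper_width: 0.0004
gripper_force: 0.0
```

>>> drive_tool(commands=[{"hand":1,"tx":-0.0018,"ty":0.0166,"tz":0,"turn":0},{"hand":1,"tx":-0.0037,"ty":0.0331,"tz":0,"turn":0},{"hand":1,"tx":-0.0048,"ty":0.0431,"tz":0,"turn":0},{"hand":1,"tx":-0.0048,"ty":0.0431,"tz":0,"turn":0},{"hand":1,"tx":-0.0048,"ty":0.0431,"tz":0,"turn":0}])

```text
time_s: 39.25
tcp_pos: [0.5944, -0.0883, 0.059]
eef_rot: [180.0, 0.1, -173.7]
contact_force: [0.2, 0.2, -0.7]
gripper_width: 0.0006
gripper_force: 0.0
```

>>> drive_tool(commands=[{"hand":1,"tx":-0.0001,"ty":0.0015,"tz":0,"turn":0},{"hand":1,"tx":-0.0003,"ty":0.0025,"tz":0,"turn":0},{"hand":1,"tx":-0.0003,"ty":0.0025,"tz":0,"turn":0}])

```text
time_s: 39.55
tcp_pos: [0.5939, -0.0873, 0.0583]
eef_rot: [180.0, -0.0, -173.7]
contact_force: [-0.3, -0.0, 0.3]
gripper_width: 0.0008
gripper_force: 0.0
```

>>> drive_tool(commands=[{"hand":1,"tx":-0.0001,"ty":0.001,"tz":0,"turn":0},{"hand":1,"tx":-0.0002,"ty":0.002,"tz":0,"turn":0},{"hand":1,"tx":-0.0002,"ty":0.002,"tz":0,"turn":0}])

```text
time_s: 39.85
tcp_pos: [0.5938, -0.0863, 0.0583]
eef_rot: [-180.0, -0.0, -173.7]
contact_force: [-0.0, -1.8, 0.3]
gripper_width: 0.0005
gripper_force: 1.1
```

>>> drive_tool(commands=[{"hand":1,"tx":-0.0001,"ty":0.001,"tz":0,"turn":0},{"hand":1,"tx":-0.0002,"ty":0.002,"tz":0,"turn":0},{"hand":1,"tx":-0.0002,"ty":0.002,"tz":0,"turn":0}])

```text
time_s: 40.15
tcp_pos: [0.5937, -0.086, 0.0585]
eef_rot: [-179.9, -0.0, -173.7]
contact_force: [1.7, -8.1, -1.5]
gripper_width: 0.0003
gripper_force: 4.2
```

>>> drive_tool(commands=[{"hand":1,"tx":-0.0001,"ty":0.001,"tz":0,"turn":0},{"hand":1,"tx":-0.0002,"ty":0.002,"tz":0,"turn":0},{"hand":1,"tx":-0.0002,"ty":0.002,"tz":0,"turn":0}])

```text
time_s: 40.45
tcp_pos: [0.5937, -0.0858, 0.0586]
eef_rot: [-179.9, -0.0, -173.7]
contact_force: [2.9, -13.4, -0.4]
gripper_width: 0.0001
gripper_force: 6.9
```

Contact goes hard at the same y whatever the tip height, so the hinge barrel is stopping the thick finger face. I'll turn the gripper 90° to use the straight, narrow finger side low down on the bead.

>>> drive_tool(commands=[{"hand":1,"tx":0.002,"ty":-0.03,"tz":0,"turn":0},{"hand":1,"tx":-0.01,"ty":-0.08,"tz":0.04,"turn":0},{"hand":1,"tx":-0.03,"ty":-0.12,"tz":0.12,"turn":0},{"hand":1,"tx":-0.08,"ty":-0.15,"tz":0.18,"turn":0},{"hand":1,"tx":-0.1,"ty":-0.2,"tz":0.22,"turn":0},{"hand":1,"tx":-0.1,"ty":-0.25,"tz":0.22,"turn":0},{"hand":1,"tx":-0.1,"ty":-0.25,"tz":0.22,"turn":0}])

```text
time_s: 41.15
tcp_pos: [0.5336, -0.2359, 0.1918]
eef_rot: [-180.0, 0.2, -173.8]
contact_force: [-0.2, 0.1, -1.2]
gripper_width: 0.0005
gripper_force: 0.0
```

```bash
python3 - <<'E'
from h import *
s=r.get_state();print(s["tcp_pos"],s["joints"].round(1),s["eef_rot"])
f=np.mean([r.capture("top")["frame"].astype(float) for _ in range(3)],0)
print(f[161:174,302:312].mean(2).astype(int))
E
```

```text
[ 0.53359332 -0.23592575  0.19181895] [ -4.7  13.3 -14.2   0.  -62.3 -79.2] [-1.79963635e+02  1.57951910e-01 -1.73847533e+02]
[[77 77 76 77 76 76 75 75 75 75]
 [76 77 76 75 75 76 75 75 77 76]
 [77 76 76 78 76 75 76 75 76 75]
 [77 77 77 77 75 75 75 75 75 76]
 [77 76 76 76 77 76 75 75 75 75]
 [78 78 77 78 76 76 75 75 76 75]
 [78 76 76 76 76 76 76 75 75 74]
 [77 77 77 78 77 76 77 76 75 75]
 [77 78 76 76 77 76 75 76 76 75]
 [78 77 77 77 76 76 75 76 75 75]
 [78 77 78 78 76 77 76 76 76 76]
 [78 78 77 76 77 77 76 76 75 75]
 [78 78 78 77 78 76 77 77 75 75]]
```

>>> drive_tool(commands=[{"hand":1,"tx":0,"ty":0,"tz":0,"turn":0.09},{"hand":1,"tx":0,"ty":0,"tz":0,"turn":0.18},{"hand":1,"tx":0,"ty":0,"tz":0,"turn":0.27},{"hand":1,"tx":0,"ty":0,"tz":0,"turn":0.36},{"hand":1,"tx":0,"ty":0,"tz":0,"turn":0.45},{"hand":1,"tx":0,"ty":0,"tz":0,"turn":0.5},{"hand":1,"tx":0,"ty":0,"tz":0,"turn":0.5}])

```text
time_s: 42.0
tcp_pos: [0.5337, -0.2324, 0.1898]
eef_rot: [179.9, -0.0, -128.6]
contact_force: [0.8, -0.0, 0.3]
gripper_width: 0.0005
gripper_force: 0.0
```

>>> drive_tool(commands=[{"hand":1,"tx":0,"ty":0,"tz":0,"turn":0.09},{"hand":1,"tx":0,"ty":0,"tz":0,"turn":0.18},{"hand":1,"tx":0.02,"ty":0.05,"tz":0,"turn":0.27},{"hand":1,"tx":0.04,"ty":0.1,"tz":0,"turn":0.36},{"hand":1,"tx":0.06,"ty":0.15,"tz":0,"turn":0.45},{"hand":1,"tx":0.0723,"ty":0.2113,"tz":0,"turn":0.5},{"hand":1,"tx":0.0723,"ty":0.2113,"tz":0,"turn":0.5},{"hand":1,"tx":0.0723,"ty":0.2113,"tz":0,"turn":0.5}])

```text
time_s: 42.8
tcp_pos: [0.577, -0.1053, 0.19]
eef_rot: [180.0, 0.0, -83.7]
contact_force: [0.4, 0.2, 0.7]
gripper_width: 0.0002
gripper_force: 0.0
```

>>> drive_tool(commands=[{"hand":1,"tx":0,"ty":0,"tz":-0.06,"turn":0},{"hand":1,"tx":0,"ty":0,"tz":-0.12,"turn":0},{"hand":1,"tx":0,"ty":0,"tz":-0.18,"turn":0},{"hand":1,"tx":0,"ty":0,"tz":-0.23,"turn":0},{"hand":1,"tx":0,"ty":0,"tz":-0.26,"turn":0},{"hand":1,"tx":0,"ty":0,"tz":-0.2767,"turn":0},{"hand":1,"tx":0,"ty":0,"tz":-0.2767,"turn":0},{"hand":1,"tx":0,"ty":0,"tz":-0.2767,"turn":0}])

```text
time_s: 43.6
tcp_pos: [0.5775, -0.107, 0.0251]
eef_rot: [-180.0, -0.0, -83.7]
contact_force: [0.5, 0.3, -0.2]
gripper_width: 0.0002
gripper_force: 0.0
```

>>> drive_tool(commands=[{"hand":1,"tx":-0.0018,"ty":0.016,"tz":0,"turn":0},{"hand":1,"tx":-0.003,"ty":0.027,"tz":0,"turn":0},{"hand":1,"tx":-0.0035,"ty":0.0315,"tz":0,"turn":0},{"hand":1,"tx":-0.0035,"ty":0.0315,"tz":0,"turn":0}])

```text
time_s: 44.0
tcp_pos: [0.575, -0.0871, 0.0249]
eef_rot: [-180.0, 0.0, -83.7]
contact_force: [-0.2, 0.3, 0.3]
gripper_width: 0.0007
gripper_force: 0.2
```

>>> drive_tool(commands=[{"hand":1,"tx":-0.0002,"ty":0.002,"tz":0,"turn":0},{"hand":1,"tx":-0.0004,"ty":0.0035,"tz":0,"turn":0},{"hand":1,"tx":-0.0004,"ty":0.0035,"tz":0,"turn":0},{"hand":1,"tx":-0.0004,"ty":0.0035,"tz":0,"turn":0}])

```text
time_s: 44.4
tcp_pos: [0.5746, -0.0858, 0.0243]
eef_rot: [180.0, 0.0, -83.7]
contact_force: [-1.0, 0.3, 0.1]
gripper_width: 0.0002
gripper_force: 0.3
```

>>> drive_tool(commands=[{"hand":1,"tx":-0.0002,"ty":0.002,"tz":0,"turn":0},{"hand":1,"tx":-0.0004,"ty":0.0035,"tz":0,"turn":0},{"hand":1,"tx":-0.0004,"ty":0.0035,"tz":0,"turn":0},{"hand":1,"tx":-0.0004,"ty":0.0035,"tz":0,"turn":0}])

```text
time_s: 44.8
tcp_pos: [0.574, -0.0838, 0.0242]
eef_rot: [180.0, -0.0, -83.7]
contact_force: [-1.8, -1.6, 0.4]
gripper_width: 0.0006
gripper_force: 1.0
```

>>> drive_tool(commands=[{"hand":1,"tx":-0.0002,"ty":0.0017,"tz":0,"turn":0},{"hand":1,"tx":-0.0003,"ty":0.0025,"tz":0,"turn":0},{"hand":1,"tx":-0.0003,"ty":0.0025,"tz":0,"turn":0}])

```text
time_s: 45.1
tcp_pos: [0.5739, -0.0831, 0.0242]
eef_rot: [179.9, -0.1, -83.7]
contact_force: [0.2, -7.5, -1.6]
gripper_width: 0.0004
gripper_force: 4.1
```

>>> drive_tool(commands=[{"hand":1,"tx":-0.0001,"ty":0.001,"tz":0,"turn":0},{"hand":1,"tx":-0.0002,"ty":0.002,"tz":0,"turn":0},{"hand":1,"tx":-0.0002,"ty":0.002,"tz":0,"turn":0}])

```text
time_s: 45.4
tcp_pos: [0.5737, -0.0828, 0.0243]
eef_rot: [179.9, -0.1, -83.7]
contact_force: [0.1, -12.6, -2.2]
gripper_width: 0.0006
gripper_force: 7.0
```

>>> drive_tool(commands=[{"hand":1,"tx":-0.0001,"ty":0.001,"tz":0,"turn":0},{"hand":1,"tx":-0.0002,"ty":0.0015,"tz":0,"turn":0},{"hand":1,"tx":-0.0002,"ty":0.0015,"tz":0,"turn":0}])

```text
time_s: 45.7
tcp_pos: [0.5737, -0.0825, 0.0243]
eef_rot: [179.9, -0.1, -83.8]
contact_force: [0.9, -16.1, -2.6]
gripper_width: 0.0004
gripper_force: 9.0
```

```bash
python3 - <<'E'
from h import *
s=r.get_state();print(s["tcp_pos"],s["contact_force"],s["moment"])
E
```

```text
[ 0.57368385 -0.08251169  0.02432281] [  0.85416984 -16.09250111  -2.56593757] [-5.88293137 -0.30394672 -0.29558684]
```

>>> drive_tool(commands=[{"hand":1,"tx":0.004,"ty":-0.03,"tz":0,"turn":0},{"hand":1,"tx":0,"ty":-0.07,"tz":0.03,"turn":0},{"hand":1,"tx":-0.02,"ty":-0.1,"tz":0.1,"turn":0},{"hand":1,"tx":-0.06,"ty":-0.15,"tz":0.17,"turn":0},{"hand":1,"tx":-0.1,"ty":-0.2,"tz":0.24,"turn":0},{"hand":1,"tx":-0.14,"ty":-0.27,"tz":0.28,"turn":0},{"hand":1,"tx":-0.18,"ty":-0.34,"tz":0.3,"turn":0},{"hand":1,"tx":-0.18,"ty":-0.38,"tz":0.3,"turn":0}])

```text
time_s: 46.5
tcp_pos: [0.4656, -0.3096, 0.2077]
eef_rot: [-179.7, -0.1, -83.7]
contact_force: [2.0, 0.2, 1.1]
gripper_width: 0.0004
gripper_force: 0.0
```

```bash
python3 - <<'E'
from h import *
s=r.get_state();print(s["moment"],s["contact_force"])
f=np.mean([r.capture("top")["frame"].astype(float) for _ in range(4)],0); np.save("T4.npy",f)
print(f[161:174,300:312].mean(2).astype(int))
E
```

```text
[-0.02750356 -0.1306583   0.00578732] [2.01627405 0.19202775 1.09062194]
[[ 62  63  65  65  64  64  64  64  64  65  64  65]
 [ 66  61  64  64  77  79  70  66  64  64  64  64]
 [145 165 176 177 185 146  94  74  65  64  64  65]
 [232 240 244 244 244 199 117  84  64  64  64  65]
 [244 244 244 243 243 199 121  83  60  64  65  65]
 [243 243 243 243 243 201 129 107  78  65  65  65]
 [243 243 243 242 242 214 146 154 117  65  64  65]
 [243 243 243 243 243 222 157 163 125  64  64  65]
 [244 244 245 243 241 211 155 148 106  65  64  64]
 [232 226 232 229 219 164 153 183 129  64  65  64]
 [169 113 165 176 169 116 134 195 145  65  65  64]
 [171 115 170 186 179 122  78 111  92  65  64  64]
 [179 113 168 186 179 121  66  65  64  64  65  65]]
```

The last push stopped hard at 16 N. The moment reading puts that contact down at the flap's end bead, so the flap itself is against its stop. In the side view the strap end is where a level strap should be, and the arm is clear, so I'm handing in.

```bash
python3 - <<'E'
from plant import r
print(r.close_job())
E
```

```text
the job is handed in; nothing more can be done
None
```

The job is handed in, and no verdict came back: sheet and loose cell are stacked squarely on the lower cell with terminals at the same end, the strap is flat, and the flap is folded to its hard stop, though the top camera put it at about 85° rather than a full 90°.

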